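# Check the warming plate with the surface probe

## Robot

A 6-joint arm with a two-finger parallel gripper is mounted at the origin on the work surface. World frame = base frame: x ahead of the robot, y to its left, z up, the work surface at z = 0. Lengths are in m, angles in rad, forces in N, time in s.
With the tool pointing down it reaches from about 0.375 to 0.9 m from the base axis. Payload 3.1 kg.
Tool frame: the origin (TCP) lies between the finger pads; the fingertips stand robot.tip_extent ahead of it and the grasp point (between the pads) lies 3 mm ahead of it (robot.tip_extent is the distance from the TCP to the fingertips, in m); z points along the fingers, x is the direction in which the jaws open and shut, and the axes are right-handed (so a half turn about z gives the same grasp; the last joint's range is limited). The gripper opens to 87 mm and grips with 3 to 60 N. Pads are 19 mm wide; open, the fingers measure 117 mm over their backs; the gripper's body (75 mm by 190 mm) begins 51 mm behind the grasp point.
Start: joints at [1.169, 0.527, 1.433, -0, 1.181, -0.178], TCP at [0.139, 0.609, 0.221] pointing down, gripper open.
Joint ranges: [-3.08, 3.08], [-0.75, 2.2], [0.22, 2.44], [-1.43, 4.57], [0, 2.65], [-2.85, 2.85]. Speed limits (rad/s): [2.79, 2.79, 3.14, 3.14, 3.14, 3.14].

## Interface

Orientations are given as a unit quaternion [x, y, z, w].
In Python, from rig import robot, cams gives the robot as it stands.
- The arm moves only by the tool carry_out, never from a script. Its argument "steps" is a list of rows, each a list of 3 entries, a list of its own where there are three numbers: the shift along the world's x, y, z in cm, then the turn about the world's z in degrees, then the closure, from 0 (fully open) to 1 (shut). In form: [[[dx, dy, dz], spin, fingers], ...]. A call has 1 to 10 rows; each row shifts and turns the pose as measured when the row begins; what a row does not reach is not made up. A row lasts 1/10 s, in which the tool goes at most 50 mm and 8.59 degrees, less where a joint would pass 70% of its speed; a pose out of reach is approached as far as the arm can. A call with a gripper value outside its range is refused whole. The fingers move at their own pace and stop on an object; "squeeze" is the grip in N (left out, the last holds). Time passes only in rows, so rows that do not move let the fingers close. It gives the time, the measured TCP pose, the force and the opening at its end, in the units of the state.
- robot.get_obs(): the state, without advancing time (a new reading comes with each control period).
- cams.camera(name): name is "scene" or "top" or "wrist"; returns a dict with "pixels" (384x512x3 uint8, red, green, blue), "fx", "fy", "cx", "cy" (pixels), "eye" and "rotation" of the camera in the world. Camera axes: x right, y up, looking along -z (the intrinsics and any distortion apply to the point x, -y, -z); pixel columns grow to the right and rows downward; lengths in m; the calibration is good to about 2 mm. A picture is of the moment at which its call begins. There is no depth.
- robot.hand_in(): hands the job in, once; it reports no verdict.
The state is a dict: "time": time; "q": joint angles; "joint_velocities": joint speeds; "joint_torque": joint torques, N m; "position": TCP position; "tool_rot": TCP orientation; "ft_force": force on the tool from outside, world axes, zero at the start; "moment": the same for the moment, N m; "grip_width": finger opening in m.
Only numpy, scipy, OpenCV 4.12 (cv2) and the standard library are available. Lean on these libraries where they do the work, as an engineer would, in place of code of your own. Each camera call takes 0.05 s, during which the arm holds its last target. There are 200 camera calls.

## Task

Check the temperature of the warming plate with the surface probe. Take the probe out of its sloping stand, set its sprung tip squarely on the small bare bright disc of the plate, press gently until the tip has gone about halfway in (never as far as its stop), and hold it still there for three seconds. Then lay the probe back in its stand, fully home, and leave the other things on the bench alone.

Things in the scene. Friction and masses are not known exactly. Their poses are not given: they have to be found in the camera images.
- probe: surface thermometer, 150 g: grey box handle 120 long x 26 wide x 22 mm thick, then a steel stem 8 mm across with a sprung head. Origin on the long axis at the handle's front end (shoulder); x to the tip (handle x -120 to 0 mm, stem and head 0 to +85), y across the width, z out of the display. Starts home in the cradle, tip down; the rear 45 mm of the handle sticks out, up and towards the robot
- probe_head (a joint): how far the sprung head of the probe is pushed in, m: 0 = free, 0.010 = at its stop. Spring 0.6 N per mm with 1.2 N preload: 3 N at 3 mm, 4.2 N at 5 mm, 7 N at the stop
- probe_tip (a point): centre of the flat end face of the sprung head, 85 mm in front of the probe's origin along its x axis when free; it moves back with the head; x along the probe's axis, out of the face
- stand: fixed stand: grey base plate 160 x 100 x 12 mm and a post that carries the dark steel cradle. Origin on the bench below the cradle's origin. At yaw 0 the cradle runs along x at 60 degrees to level, its high end towards the robot (-x), its low end away
- cradle: fixed sloping U channel, open above, 75 mm long, 31 mm wide inside, flared side walls to 14 mm above the axis, a slot 19 mm wide for the stem in the end wall at the low end. Origin and axes are those of the probe when fully home (shoulder against the end wall): 100 mm above the bench, x down the channel to the low end, y across, z square to it out of the open side. Floor at z -11 mm, x -75 to 0
- jack: fixed laboratory jack with scissor legs, base 130 x 110 mm, black knob on +x, carrying the dark warming plate, 160 (x) x 124 (y) x 18 mm, with four clear dishes 38 mm across, 11 mm tall fixed on it. Origin on the bench under the middle; z up. The plate's level upper face is 92 to 108 mm above the bench: how high is not reported, find it by touch. It does not yield to a gentle press
- spot (a point): point on the bench (z = 0) straight below the centre of the target, a flush bright disc 22 mm across in the plate's dark upper face, at -30 mm x, +22 mm y of the jack's origin in the jack's axes. Only its x and y are of use: the disc is at the plate's height. No dish comes nearer than 40 mm to its centre
- wash_bottle: bystander: white plastic wash bottle, 74 mm across, 232 mm tall with its bent spout; origin at its foot
- beaker: bystander: glass beaker 54 mm across, 72 mm tall; origin at its foot
- slide_box: bystander: flat black slide box 97 x 177 x 35 mm; origin at its underside
- cover_box: bystander: clear plastic box 53 x 53 x 48 mm; origin at its underside
- mouse: bystander: black computer mouse 105 x 60 x 29 mm; origin at its underside
- tip_rack: bystander: white rack of pipette tips 82 x 120 x 72 mm; origin at its underside
- media_bottle: bystander: brown glass bottle with white cap, 70 mm across, 130 mm tall; origin at its foot
Not all that is in view belongs to the job. Of the things like the probe, leave any that is green; of the rest the smaller one is meant. What is shaped like the jack but orange is not meant.

How it is judged:
On the way:
1. the probe's tip stands squarely on the bright disc, pressed in part way and still, for 2.5 seconds (horizontal distance between probe_tip and spot below 0.0065 m and angle between the x axis of probe and the z axis of jack, either way round below 0.16 rad and value of joint probe_head between 0.0025 and 0.0075 m and linear speed of probe below 0.012 m/s), for 2.5 s.
At the end, for the whole second after the job is handed in: The probe lies released and at rest in the stand's cradle, its shoulder within 6 mm of the end wall, its origin within 10 mm of the home point and its axis within 7 degrees of the cradle's, sprung head free (distance between probe and cradle below 0.01 m and x of probe in the frame of cradle above -0.006 m and angle between the x axis of probe and the x axis of cradle, either way round below 0.12 rad and value of joint probe_head below 0.001 m and linear speed of probe below 0.02 m/s); the robot touches nothing.
It fails at once if the sprung head is driven in to its stop (9.5 of 10 mm) (value of joint probe_head above 0.0095 m).
It fails at once if a bystander is moved by more than 25 mm or tipped by more than 30 degrees (distance of any of wash_bottle, beaker, slide_box, cover_box, mouse, tip_rack, media_bottle from where it was at the start of the episode above 0.025 m or angle between any of wash_bottle, beaker, slide_box, cover_box, mouse, tip_rack, media_bottle's own z axis and vertical above 0.52 rad).
It also fails if it takes over 61 s, if anything falls off the work surface, if the arm or the gripper's body presses on something with over 40 N, if the wrist force passes 120 N, or if a joint passes its speed limit or range.

## Working session

There is one attempt and no reset: what is moved stays moved. The work goes in short steps, Python scripts to look and compute and a tool call to move; the robot and the scene stay as the last step left them, time stands still between calls to the robot, and variables do not carry over. Pictures are saved under pics/ and viewed, about 8 in all and at most 12, crops included, and the job is handed in when it is done.

Besides the shell and the picture viewer there is one more tool, called after "Emit:" as name(argument=value, ...) on one line, values as JSON. carry_out: Moves the arm, as the interface text tells. Its arguments: {"type":"object","properties":{"steps":{"type":"array"},"squeeze":{"type":"number"}},"required":["steps"]}

```bash
ls; mkdir -p pics
python3 - <<'E'
from rig import robot,cams
import cv2,numpy as np
print(robot.tip_extent, robot.get_obs())
ims=[]
for n in("scene","top","wrist"):
    c=cams.camera(n); cv2.imwrite(f"pics/{n}0.png",c["pixels"][:,:,::-1]); np.save(f"pics/{n}0.npy",c,allow_pickle=True)
    print(n,c["fx"],c["fy"],c["cx"],c["cy"],c["eye"],np.array(c["rotation"]).round(4).tolist(),[k for k in c])
E
```

```text
pics
0.022 {'time': 0.0, 'q': array([ 1.16855276e+00,  5.28454396e-01,  1.43389662e+00, -4.28569914e-05,
        1.18137696e+00, -1.78500964e-01]), 'joint_velocities': array([ 0.00122166,  0.00035423, -0.00087162, -0.00114647,  0.00030067,
       -0.00010431]), 'joint_torque': array([-2.68486758e-05, -4.40036952e+01, -1.76594889e+01,  6.33665244e-02,
        5.80061821e-02, -1.61504186e-04]), 'position': array([0.13836859, 0.60874165, 0.21958067]), 'tool_rot': array([ 7.81621131e-01,  6.23752569e-01, -9.30080385e-04,  5.24633097e-04]), 'ft_force': array([ 0.53694028, -0.10542513, -0.26172524]), 'moment': array([0.06213452, 0.0027575 , 0.02421932]), 'grip_width': 0.0869209479715705}
scene 370.57135174719184 370.57135174719184 259.9917270122559 188.42716069099006 [1.0897954  0.49857534 1.17223184] [0.1397, 0.2667, 0.855, 0.4223] ['pixels', 'fx', 'fy', 'cx', 'cy', 'eye', 'rotation']
top 490.122688522016 490.122688522016 258.91391032242916 197.89489426985435 [0.25304255 0.03267594 1.61586535] [-0.0533, 0.0584, 0.7084, -0.7014] ['pixels', 'fx', 'fy', 'cx', 'cy', 'eye', 'rotation']
wrist 309.02815204902765 309.02815204902765 256.4727952994458 190.9722642015931 [0.05786737 0.62717552 0.38238451] [-0.1181, -0.0932, 0.6172, 0.7723] ['pixels', 'fx', 'fy', 'cx', 'cy', 'eye', 'rotation']
```

View pics/scene0.png

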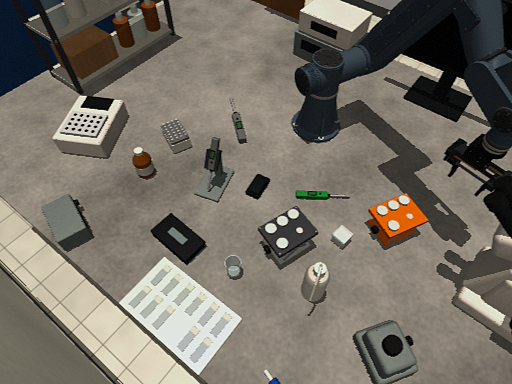

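View pics/top0.png

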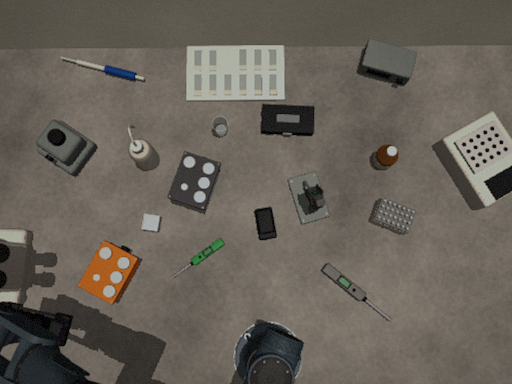

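Things like the probe (top view): green at (207,252), excluded; large grey one lying at (345,283); small grey one in the stand at (313,193), which is the likely one. Jacks: dark at (195,182) is meant, orange at (110,270) is not. I'll enlarge to confirm and measure.

```bash
cat > h.py <<'E'
import numpy as np,cv2
from scipy.spatial.transform import Rotation as R
def load(n): return np.load(f"pics/{n}.npy",allow_pickle=True).item()
def snap(n,tag):
    from rig import cams
    c=cams.camera(n); np.save(f"pics/{tag}.npy",c,allow_pickle=True); return c
def ray(c,u,v):
    d=np.array([(u-c["cx"])/c["fx"],-(v-c["cy"])/c["fy"],-1.])
    return np.array(c["eye"]),R.from_quat(c["rotation"]).apply(d)
def onz(c,u,v,z):
    e,d=ray(c,u,v); return e+d*(z-e[2])/d[2]
def proj(c,p):
    q=R.from_quat(c["rotation"]).inv().apply(np.array(p)-c["eye"])
    return np.c_[c["cx"]+c["fx"]*q[...,0]/-q[...,2],c["cy"]-c["fy"]*q[...,1]/-q[...,2]]
def tri(c1,p1,c2,p2):
    (a,d),(b,e)=ray(c1,*p1),ray(c2,*p2)
    s,t=np.linalg.lstsq(np.c_[d,-e],b-a,rcond=None)[0]
    return (a+s*d+b+t*e)/2,np.linalg.norm(a+s*d-b-t*e)
E
python3 - <<'E'
from h import *
t=load("top0");s=load("scene0")
def crop(c,x0,y0,w,h,f): return cv2.resize(c["pixels"][y0:y0+h,x0:x0+w,::-1],None,fx=f,fy=f,interpolation=cv2.INTER_CUBIC)
a=crop(t,275,160,66,75,6);b=crop(t,160,140,66,75,6)
d=crop(s,180,125,66,75,6)
d=cv2.resize(crop(s,185,130,55,75,6),None,fx=.9,fy=.9); e=cv2.resize(crop(s,250,200,75,75,6),None,fx=.9,fy=.9)
def pad(x,w,h): 
    o=np.zeros((h,w,3),np.uint8);o[:min(h,x.shape[0]),:min(w,x.shape[1])]=x[:h,:w];return o
m=lambda x:cv2.resize(x,None,fx=2/3,fy=2/3)
im=np.vstack([np.hstack([pad(m(a),400,300),pad(m(b),400,300)]),np.hstack([pad(m(d)*1,400,300),pad(m(e),400,300)])])
cv2.imwrite("pics/crop1.png",cv2.convertScaleAbs(im,alpha=1.6))
hsv=cv2.cvtColor(t["pixels"],cv2.COLOR_RGB2HSV)
# white discs on jack
g=cv2.cvtColor(t["pixels"],cv2.COLOR_RGB2GRAY)
def comps(mask,x0,y0,x1,y1,mn=8):
    k=np.zeros_like(mask);k[y0:y1,x0:x1]=mask[y0:y1,x0:x1]
    n,l,st,ce=cv2.connectedComponentsWithStats(k)
    return [(ce[i].round(2).tolist(),int(st[i,4])) for i in range(1,n) if st[i,4]>=mn]
W=(g>130).astype(np.uint8)
print("white",comps(W,160,140,226,215))
for (p,a) in comps(W,160,140,226,215): print(p,a,onz(t,*p,.1).round(4))
D=((g<60)*1).astype(np.uint8)
D2=np.zeros_like(D);D2[145:215,162:228]=D[145:215,162:228]
cs=cv2.findContours(D2,0,2)[0];c=max(cs,key=cv2.contourArea);r=cv2.minAreaRect(c);print(r)
for p in cv2.boxPoints(r):print(p,onz(t,*p,.1).round(4))
print(g[185:235:4,285:335:3])
E
```

```text
white [([188.9, 161.61], 100), ([208.04, 167.96], 98), ([203.42, 182.23], 99), ([183.82, 186.18], 34), ([199.07, 196.31], 101)]
[188.9, 161.61] 100 [0.6132 0.2408 0.1   ]
[208.04, 167.96] 98 [0.5921 0.1801 0.1   ]
[203.42, 182.23] 99 [0.5463 0.1943 0.1   ]
[183.82, 186.18] 34 [0.5342 0.2558 0.1   ]
[199.07, 196.31] 101 [0.5015 0.2076 0.1   ]
((194.00564575195312, 181.89256286621094), (40.191673278808594, 53.57905578613281), 18.970409393310547)
[166.29254 200.69432] [0.4886 0.3098 0.1   ]
[183.71002 150.02531] [0.6511 0.2577 0.1   ]
[221.71875 163.0908 ] [0.6075 0.1369 0.1   ]
[204.30127 213.75981] [0.4463 0.1908 0.1   ]
[[109  79 114 113 114 111  48  65 105 116  93  73  88 102  99  99  98]
 [116 114  98 111 109 113  74  44  49  34  50  15  31  99 100 101  97]
 [116 110  77 110  93 119  70  18  27  25  35  27  22 103 103 101 106]
 [110 103 119 109  85  50  47  37  24  35  50  52  45  99 103  95  91]
 [109 116 112  66 117  48  49  52  25  32  24  79  77  74  99 104  96]
 [112 114 111 110 114  74  48  51  36  17  21  76  63  97  89  99 102]
 [113 119 117 112  83 117  50  49  27  38  32  83 111 110 101 105 101]
 [117 116 116 114  84 113 116  44  42  97 114 111 109 110 134  88  97]
 [112 108 119 116 117 103 116 112 112 110 112 113 109  80  92 102  94]
 [114 114 114 114 120  79 135 116  95  80  92 111 108 107 105 105 101]
 [111 110 110 115 115 113 110 109 111 111 103 112 110 108 105 103 101]
 [110 112 112 113 111 103 114 107 113 113 107 111 114 106 113 103 106]
 [112 115 116 114 112 104 111 108 111 107 116 110 110 105 107 101 101]]
```

View pics/crop1.png

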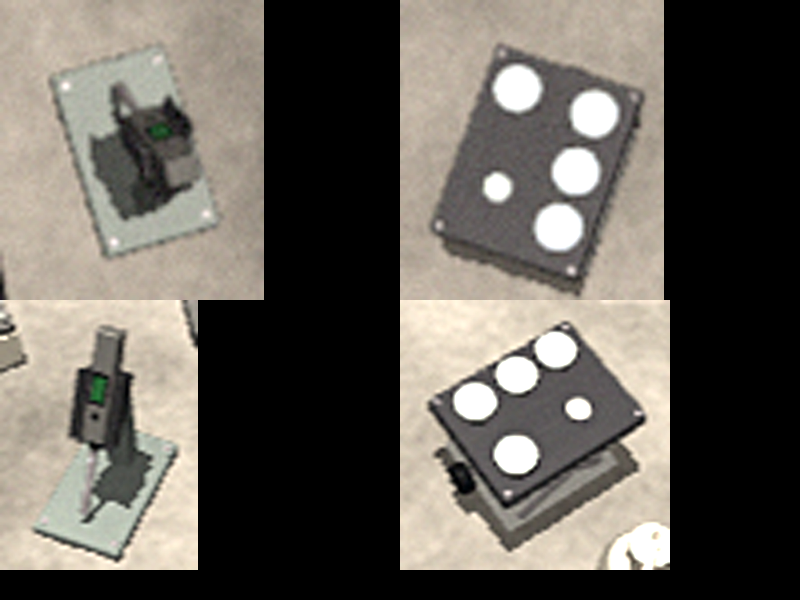

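The crop shows a small grey probe with a green display in the stand (top ~(315,193), handle rear ~(320,203)). The dark jack's bright disc is at top (183.8,186.2), apart from the four dishes. That makes 3 pictures viewed. Next I triangulate.

Run:
```python
from h import *
t=load("top0");s=load("scene0")
gs=cv2.cvtColor(s["pixels"],cv2.COLOR_RGB2GRAY)
def blobs(c,mask,x0,y0,x1,y1,mn):
    k=np.zeros(mask.shape,np.uint8);k[y0:y1,x0:x1]=mask[y0:y1,x0:x1]
    n,l,st,ce=cv2.connectedComponentsWithStats(k)
    return [(ce[i].round(2).tolist(),int(st[i,4])) for i in range(1,n) if st[i,4]>=mn]
b=blobs(s,gs>140,258,200,318,262,8);print(b)
spot=min(b,key=lambda q:q[1])[0] if b else None
print("disc",tri(t,(183.82,186.18),s,spot))
def gm(c): 
    p=c["pixels"].astype(int); return (p[...,1]>p[...,0]*1.5)&(p[...,1]>p[...,2]*1.5)&(p[...,1]>30)
gt=blobs(t,gm(t),290,170,335,225,3);g2=blobs(s,gm(s),195,130,235,200,3);print(gt,g2)
print("display",tri(t,gt[0][0],s,g2[0][0]))
print("rear",tri(t,(320,203),s,(215.5,138.3)))
print("tip",tri(t,(304.5,182),s,(208.3,191)))
# base plate
p=t["pixels"].astype(int); m=((p[...,1]-p[...,0])>3)
k=np.zeros(m.shape,np.uint8);k[165:230,280:335]=m[165:230,280:335]*255
k=cv2.morphologyEx(k,cv2.MORPH_CLOSE,np.ones((3,3)))
c=max(cv2.findContours(k,0,2)[0],key=cv2.contourArea);r=cv2.minAreaRect(cv2.convexHull(c));print(r)
P=np.array([onz(t,*q,.012) for q in cv2.boxPoints(r)]);print(P.round(4),P.mean(0).round(4))
for i in range(4):
    d=P[i]-P[i-1];print(np.linalg.norm(d).round(4),np.degrees(np.arctan2(d[1],d[0])).round(1))
o=load("wrist0")
```

```text
[([268.6, 208.11], 332), ([292.86, 213.32], 84), ([303.0, 211.62], 8), ([281.94, 220.29], 87), ([314.03, 221.45], 38), ([270.44, 227.61], 93), ([299.17, 229.8], 30), ([315.17, 239.78], 18), ([281.76, 242.53], 97)]
disc (array([0.51768271, 0.24674797, 0.18113045]), np.float64(0.006575849840891925))
[([314.69, 192.54], 13)] [([211.85, 154.58], 26)]
display (array([ 0.5005733 , -0.14777452,  0.15451199]), np.float64(0.001170143669698668))
rear (array([ 0.46226105, -0.15759311,  0.20003615]), np.float64(0.0007478594187654467))
tip (array([ 0.56074947, -0.13194297,  0.00857299]), np.float64(0.003211538884338774))
((296.9230651855469, 188.88461303710938), (10.78638744354248, 15.100942611694336), 11.309932708740234)
[[ 0.5168 -0.0842  0.012 ]
 [ 0.5667 -0.0951  0.012 ]
 [ 0.5592 -0.1302  0.012 ]
 [ 0.5094 -0.1191  0.012 ]] [ 0.538  -0.1071  0.012 ]
0.0357 78.0
0.0511 -12.3
0.0359 -102.1
0.0511 167.5
```

Emit:
carry_out(steps=[[[2.8, -3.9, 1.2], 2.9, 0], [[2.8, -3.9, 1.2], 2.9, 0], [[2.8, -3.9, 1.2], 2.9, 0], [[2.8, -3.9, 1.2], 2.9, 0], [[2.8, -3.9, 1.2], 2.9, 0], [[2.8, -3.9, 1.2], 2.9, 0], [[2.8, -3.9, 1.2], 2.9, 0], [[2.8, -3.9, 1.2], 2.9, 0], [[2.8, -3.9, 1.2], 2.9, 0], [[2.8, -3.9, 1.2], 2.9, 0]])

```text
time: 1.15
position: [0.4156, 0.213, 0.3371]
tool_rot: [0.587, 0.809, -0.003, 0.001]
ft_force: [1.2, 0.7, 0.4]
grip_width: 0.0873
```

Run:
```python
from h import *
t=load("top0");s=load("scene0")
print("disc",tri(t,(183.82,186.18),s,(299.17,229.8)))
P=np.array([onz(t,*q,.012) for q in [(287.5,179),(315.5,171),(329.25,215.5),(301.25,224)]])
print(P.round(4),P.mean(0).round(4))
for i in range(4):
    d=P[i]-P[i-1];print(np.linalg.norm(d).round(4),np.degrees(np.arctan2(d[1],d[0])).round(1))
```

```text
disc (array([0.53437305, 0.25667887, 0.09759551]), np.float64(0.0012866996132397598))
[[ 0.5717 -0.0764  0.012 ]
 [ 0.5982 -0.1707  0.012 ]
 [ 0.4478 -0.2118  0.012 ]
 [ 0.4206 -0.1187  0.012 ]] [ 0.5096 -0.1444  0.012 ]
0.1569 15.6
0.0979 -74.3
0.1558 -164.7
0.097 106.3
```

Emit:
carry_out(steps=[[[0.65, -4.6, -0.2], -0.3, 0], [[0.65, -4.6, -0.2], -0.3, 0], [[0.65, -4.6, -0.2], -0.3, 0], [[0.65, -4.6, -0.2], -0.3, 0], [[0.65, -4.6, -0.2], -0.3, 0], [[0.65, -4.6, -0.2], -0.3, 0], [[0.65, -4.6, -0.2], -0.3, 0], [[0.65, -4.6, -0.2], -0.3, 0], [[0, 0, 0], 0, 0]])

```text
time: 2.05
position: [0.472, -0.1755, 0.3222]
tool_rot: [0.607, 0.795, -0.001, 0.005]
ft_force: [1.3, 0.5, 0.1]
grip_width: 0.087
```

Run:
```python
from h import *
from rig import robot
c=snap("wrist","w1")
cv2.imwrite("pics/w1.png",cv2.convertScaleAbs(c["pixels"][:,:,::-1],alpha=1.4))
o=robot.get_obs();print(o["position"],R.from_quat(o["tool_rot"]).as_matrix().round(3),c["eye"])
y=np.radians(15.5);u=np.array([np.cos(y),np.sin(y),0])
O=np.array([.5184,-.1427,.1])
ax=.5*u+np.array([0,0,-.866]);zz=.866*u+np.array([0,0,.5]);yy=np.cross(zz,ax)
for n,q in dict(rearT1=(-.12,.013,.011),rearT2=(-.12,-.013,.011),rearB1=(-.12,.013,-.011),rearB2=(-.12,-.013,-.011),tip=(.085,0,0)).items():
    print(n,proj(c,O+q[0]*ax+q[1]*yy+q[2]*zz).round(1))
```

```text
[ 0.47108849 -0.1726355   0.32198512] [[-0.264  0.965  0.006]
 [ 0.965  0.264 -0.004]
 [-0.006  0.005 -1.   ]] [ 0.39089131 -0.19612438  0.48439995]
rearT1 [[292.  190.1]]
rearT2 [[264.1 190.2]]
rearB1 [[291.4 167.5]]
rearB2 [[264.  167.5]]
tip [[270.3 211.4]]
```

View pics/w1.png

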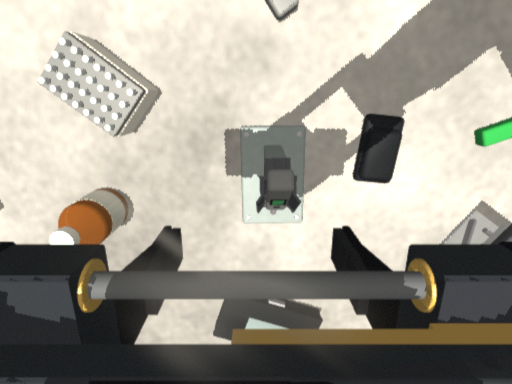

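The wrist view shows the probe's rear end at about (281,180), columns 267–295. That is ~2 mm to the +y side of my prediction and square to the jaws. Tip rack and media bottle are clear. I descend and grip.

Emit:
carry_out(steps=[[[-0.2, 0.9, -3], 0, 0], [[-0.2, 0.9, -3], 0, 0], [[0, 0, -3], 0, 0], [[0, 0, -2.5], 0, 0], [[0, 0, 0], 0, 0], [[0, 0, 0], 0, 0]])

```text
time: 2.7
position: [0.4651, -0.147, 0.2052]
tool_rot: [0.605, 0.796, 0.002, 0.003]
ft_force: [0.3, -0.2, 0.7]
grip_width: 0.0868
```

Emit:
carry_out(steps=[[[0.2, -0.8, -0.5], 0, 0], [[0, 0, -0.5], 0, 0], [[0, 0, 0], 0, 0], [[0, 0, 0], 0, 0]])

```text
time: 3.1
position: [0.4699, -0.1562, 0.1984]
tool_rot: [0.605, 0.796, 0.002, 0.007]
ft_force: [0.0, 0.2, -0.2]
grip_width: 0.0868
```

Run:
```python
from h import *
from rig import robot
print({k:robot.get_obs()[k].round(4) for k in("position","ft_force","tool_rot")})
c=snap("wrist","w2")
cv2.imwrite("pics/w2.png",cv2.convertScaleAbs(c["pixels"][:,:,::-1],alpha=1.4))
```

```text
{'position': array([ 0.4699, -0.1562,  0.1984]), 'ft_force': array([ 0.0081,  0.1919, -0.2124]), 'tool_rot': array([0.6046, 0.7965, 0.002 , 0.007 ])}
```

View pics/w2.png

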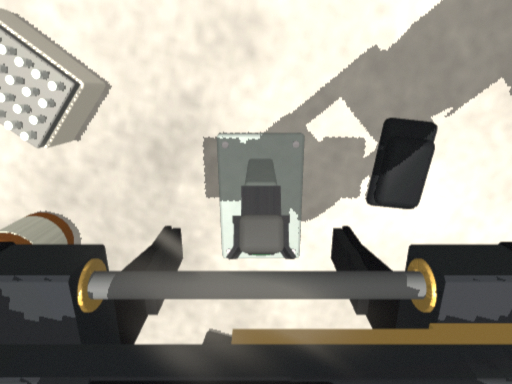

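Run:
```python
from h import *
from rig import robot
c=load("w2");o=robot.get_obs();M=R.from_quat(o["tool_rot"])
for d in(-.01,.003,.022): print("grasp",d,proj(c,o["position"]+M.apply([0,0,d])).round(1))
y=np.radians(15.5);u=np.array([np.cos(y),np.sin(y),0])
O=np.array([.5179,-.1408,.1]);ax=.5*u+np.array([0,0,-.866]);zz=.866*u+np.array([0,0,.5]);yy=np.cross(zz,ax)
for q in [(-.12,.013,.011),(-.12,-.013,.011),(-.12,.013,-.011),(-.12,-.013,-.011),(-.075,.0155,.014),(-.075,-.0155,.014)]:
    print(q,proj(c,O+q[0]*ax+q[1]*yy+q[2]*zz).round(1))
g=cv2.cvtColor(c["pixels"],cv2.COLOR_RGB2GRAY)
print("row235",g[235,228:300]); print("col264",g[170:265,264])
```

```text
grasp -0.01 [[256.4 251.6]]
grasp 0.003 [[256.4 240.9]]
grasp 0.022 [[256.4 227.7]]
(-0.12, 0.013, 0.011) [[283.4 253. ]]
(-0.12, -0.013, 0.011) [[235.9 252.7]]
(-0.12, 0.013, -0.011) [[282.9 213.1]]
(-0.12, -0.013, -0.011) [[236.7 212.8]]
(-0.075, 0.0155, 0.014) [[281.9 258.2]]
(-0.075, -0.0155, 0.014) [[236.8 257.9]]
row235 [176 176 176 176 169 119  61  50  51  51  52  58  68  70  71  74  76  79
  79  80  79  79  80  80  80  80  79  80  80  78  80  80  80  80  80  79
  79  80  79  79  80  79  79  79  80  79  78  79  80  79  77  75  73  70
  67  57  51  50  49  51  80 163 171 171 172 172 170 170 171 170 157 140]
col264 [ 68  68  69  69  69  70  69  69  71  69  69  72  80  86  88  76  56  48
  49  48  47  49  49  49  48  50  50  49  50  49  50  49  49  50  51  50
  52  50  50  49  51  51  49  51  53  60  64  68  69  73  76  77  77  76
  78  78  79  78  78  78  79  79  78  79  79  79  81  80  80  81  81  82
  80  81  81  80  80  78  76  74  72  69  62  53  72 116 151 157 167 184
 187 189 190 192 192]
```

Face at columns 240–283, rows 215–252, as predicted to within 1 mm. The jaws are ~3 mm off to one side and need to come slightly back.

Emit:
carry_out(steps=[[[-0.3, 0.2, -0.3], 0, 0], [[0, 0, 0], 0, 0.3], [[0, 0, 0], 0, 0.9], [[0, 0, 0], 0, 0.9], [[0, 0, 0], 0, 0.9], [[0, 0, 0], 0, 0.9], [[0, 0, 0], 0, 0.9], [[0, 0, 0], 0, 0.9]], squeeze=5)

```text
time: 3.95
position: [0.4667, -0.1541, 0.1957]
tool_rot: [0.605, 0.796, 0.002, 0.007]
ft_force: [0.7, 0.5, 0.4]
grip_width: 0.0389
```

Emit:
carry_out(steps=[[[0, 0, 0], 0, 1], [[0, 0, 0], 0, 1], [[0, 0, 0], 0, 1], [[0, 0, 0], 0, 1]], squeeze=5)

```text
time: 4.35
position: [0.4667, -0.1541, 0.1958]
tool_rot: [0.605, 0.796, 0.002, 0.007]
ft_force: [-0.4, 0.1, -0.4]
grip_width: 0.0258
```

Width is 25.8 mm against a 26 mm handle, so it is gripped. I pull it out along the channel.

Emit:
carry_out(steps=[[[-0.5, -0.15, 0.85], 0, 1], [[-1, -0.27, 1.7], 0, 1], [[-1, -0.27, 1.7], 0, 1], [[-1, -0.27, 1.7], 0, 1], [[-1, -0.27, 1.7], 0, 1], [[0, 0, 2], 0, 1], [[0, 0, 2], 0, 1], [[0, 0, 2], 0, 1], [[0, 0, 2], 0, 1], [[0, 0, 0], 0, 1]], squeeze=5)

```text
time: 5.35
position: [0.4144, -0.1647, 0.3594]
tool_rot: [0.605, 0.796, 0.002, 0.005]
ft_force: [0.4, 0.4, -1.7]
grip_width: 0.0258
```

Run:
```python
from h import *
from rig import robot
o=robot.get_obs();print(o["position"],o["ft_force"],o["moment"],o["grip_width"])
a=snap("scene","s3");b=snap("top","t3")
p=proj(a,o["position"])[0];q=proj(b,o["position"])[0];print(p,q)
def cr(c,p,w=60):
    x,y=int(p[0])-w//2,max(0,int(p[1])-w//2);return cv2.resize(c["pixels"][y:y+w,x:x+w,::-1],(390,390),interpolation=cv2.INTER_CUBIC),(x,y)
A,xa=cr(a,p+[0,10]);B,xb=cr(b,q);print(xa,xb)
cv2.imwrite("pics/c3.png",cv2.convertScaleAbs(np.hstack([A,B]),alpha=1.5))
```

```text
[ 0.41440817 -0.16474264  0.35942181] [ 0.35332396  0.42648378 -1.71671335] [ 0.01132356  0.04690661 -0.03336962] 0.025767547217446313
[219.51993284  95.08026493] [331.41982083 212.11523509]
(189, 75) (301, 182)
```

View pics/c3.png

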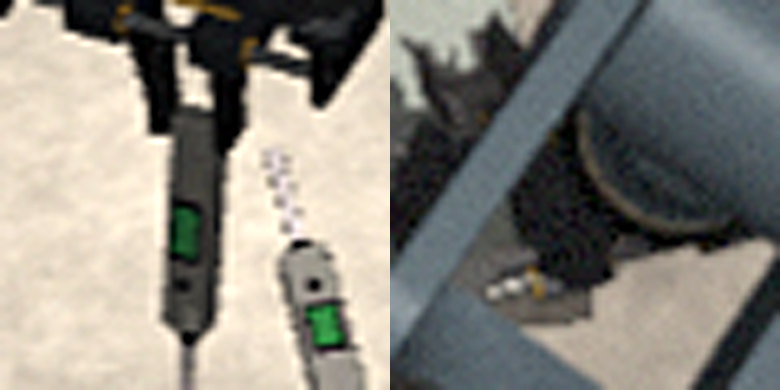

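The probe is held (1.7 N of weight); scene display at ~(217,111), shoulder at ~(218,126.5). I work out its slope by intersecting rays with the vertical plane of the probe.

```bash
cat >> h.py <<'E'
def slope(c,o,pts,yaw=None):
    M=R.from_quat(o["tool_rot"]).as_matrix();G=o["position"]+.003*M[:,2]
    n=M[:,0];u=np.cross(n,[0,0,1]);u=u if u[0]>0 else -u; out=[]
    for p in pts:
        e,d=ray(c,*p);X=e+d*(n@(G-e))/(n@d);out.append([round(float(u@(X-G)),4),round(float(X[2]-G[2]),4)])
    return out
def green(c,box):
    p=c["pixels"].astype(int);m=((p[...,1]>p[...,0]*1.4)&(p[...,1]>p[...,2]*1.4)&(p[...,1]>25)).astype(np.uint8)
    x0,y0,x1,y1=box;k=np.zeros_like(m);k[y0:y1,x0:x1]=m[y0:y1,x0:x1]
    n,l,st,ce=cv2.connectedComponentsWithStats(k);i=1+np.argmax(st[1:,4]);return ce[i],st[i,4]
E
python3 - <<'E'
from h import *
from rig import robot
o=robot.get_obs();c=load("s3")
g=green(c,(205,95,226,125));print(g)
print(slope(c,o,[g[0],(217.9,126.5)]))
# stem: bright line below shoulder
gr=cv2.cvtColor(c["pixels"],cv2.COLOR_RGB2GRAY)
for r in range(118,160,3): print(r,gr[r,205:232])
E
```

```text
(array([217.11111111, 110.25925926]), np.int32(27))
[[0.0297, -0.0349], [0.0363, -0.1039]]
118 [152 150 148 143 145 148 149 157 146  90  29   9  12  33  47  38  21  61
 139 164 158 162 162 159 157 161 148]
121 [146 143 145 147 151 150 152 164 135  64  38  42  45  40  42  34  19  87
 143 157 153 152 155 154 151 148 152]
124 [149 151 150 153 150 153 152 155 127  68  31  37  51  62  48  28  36 121
 163 160 161 156 155 157 157 161 162]
127 [152 156 157 154 152 150 153 152 153 156 165 114   0   0  81 149 163 154
 151 150 152 149 152 157 156 155 155]
130 [145 144 145 147 148 146 147 149 145 149 154 122  62  75 131 157 145 143
 144 151 146 145 150 155 153 154 149]
133 [134 138 143 144 137 145 144 145 146 142 145 119  69  87 129 137 139 140
 140 141 141 139 137 143 149 147 148]
136 [138 137 135 138 137 132 132 139 139 135 123  96  73  84 125 141 142 142
 141 142 143 149 148 154 151 146 147]
139 [135 135 130 132 136 135 133 136 144 143 139 109  68 104 140 134 133 136
 142 141 135 135 138 139 141 142 143]
142 [131 131 135 139 140 141 140 134 136 137 114  79  61 105 144 135 134 134
 133 131 130 128 131 132 137 136 136]
145 [127 129 129 131 128 129 129 131 134 138 107  64  62 101 126 121 129 130
 125 123 130 129 125 122 120 124 129]
148 [138 139 140 127  90  39  18  28  41  56  90 126 140 132 131 127 125 122
 120 122 124 127 128 122 123 125 128]
151 [128  77  23  25  24  17  32  43  45  39  41  40  43  42  28   5  20  99
 133 128 131 131 132 126 119 118 124]
154 [ 98  33  25  28  18  18  34  43  40  42  40  41  35  25  18   6 103 144
 136 134 134 133 133 132 129 129 130]
157 [ 73  21  31  24  19  22  37  43  40  41  41  36  35  28  14  20  29 107
 148 144 145 145 144 138 137 137 141]
```

Run:
```python
from h import *
from rig import robot
o=robot.get_obs();c=load("s3")
print(slope(c,o,[(217.5,127),(216.6,146),(216.6,147)]))
```

```text
[[0.0394, -0.1034], [0.0608, -0.1788], [0.0617, -0.1832]]
```

Tilt is ~18.7° from vertical (it swung some under gravity); grasp-to-tip length is 191 mm as expected. I turn it upright by easing the stem against the cradle's high lip from the robot's side, with a light grip.

Emit:
carry_out(steps=[[[-0.9, -0.2, 0], 0, 1], [[-0.9, -0.2, -1], 0, 1], [[0, 0, -1.5], 0, 1], [[0, 0, -1.5], 0, 1], [[0, 0, 0], 0, 1], [[0, 0, 0], 0, 1]])

```text
time: 6.05
position: [0.387, -0.165, 0.3089]
tool_rot: [0.605, 0.796, 0.001, -0.007]
ft_force: [0.8, 0.2, -2.3]
grip_width: 0.0257
```

Emit:
carry_out(steps=[[[0.3, -0.8, 0], 0, 1], [[0.8, 0.2, 0], 0, 1], [[0.8, 0.2, 0], 0, 1], [[0.8, 0.2, 0], 0, 1], [[0.8, 0.2, 0], 0, 1], [[0.8, 0.2, 0], 0, 1], [[0.8, 0.2, 0], 0, 1], [[0.6, 0.2, 0], 0, 1], [[0, 0, 0], 0, 1], [[0, 0, 0], 0, 1]])

```text
time: 7.05
position: [0.4509, -0.1587, 0.3103]
tool_rot: [0.604, 0.797, 0.001, -0.005]
ft_force: [-0.8, -0.3, -1.7]
grip_width: 0.0258
```

Emit:
carry_out(steps=[[[0.8, 0.25, 0], 0, 1], [[0.6, 0.2, 0], 0, 1], [[0, 0, 0], 0, 1], [[0, 0, 0], 0, 1]])

```text
time: 7.45
position: [0.4655, -0.1538, 0.3102]
tool_rot: [0.605, 0.797, 0.001, -0.005]
ft_force: [-0.5, 0.5, -1.5]
grip_width: 0.0257
```

```bash
cat > look.py <<'E'
from h import *
from rig import robot
import sys
tag=sys.argv[1]
o=robot.get_obs();print(o["position"].round(4),o["ft_force"].round(2))
c=snap("scene",tag);p=proj(c,o["position"])[0].astype(int);print(p)
g=green(c,(p[0]-15,p[1],p[0]+15,p[1]+45));print("green",g,slope(c,o,[g[0]]))
gr=cv2.cvtColor(c["pixels"],cv2.COLOR_RGB2GRAY)
x,y=p[0]-25,p[1]-12
im=cv2.resize(c["pixels"][y:y+75,x:x+60,::-1],None,fx=7,fy=7,interpolation=cv2.INTER_CUBIC)
cv2.imwrite(f"pics/{tag}.png",cv2.convertScaleAbs(im,alpha=1.5));print("crop origin",x,y,"x7")
E
python3 look.py s4
```

```text
[ 0.4655 -0.1538  0.3102] [-0.53  0.48 -1.53]
[212 116]
green (array([213.72727273, 128.27272727]), np.int32(11)) [[0.0056, -0.0465]]
crop origin 187 104 x7
```

View pics/s4.png

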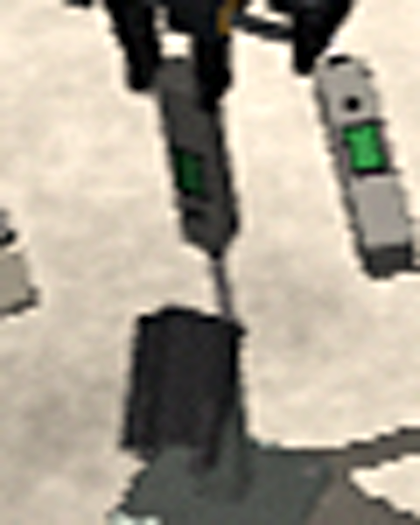

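Run:
```python
from h import *
from rig import robot
o=robot.get_obs();c=load("s4")
print(slope(c,o,[(217,139.4),(220.9,150.4)]))
G=o["position"]-[0,0,.003]
print([proj(c,G-[0,0,d])[0].round(1).tolist() for d in(0,.048,.106,.15,.191)])
u=np.array([.9636,.267,0])
for a in(5,10): print(a,[proj(c,G+d*(np.sin(np.radians(a))*u-[0,0,np.cos(np.radians(a))]))[0].round(1).tolist() for d in(0,.106,.15)],[proj(c,G+d*(-np.sin(np.radians(a))*u-[0,0,np.cos(np.radians(a))]))[0].round(1).tolist() for d in(0,.106,.15)])
```

```text
[[-0.0062, -0.1133], [-0.0238, -0.1911]]
[[213.1, 117.1], [214.3, 127.4], [215.8, 139.1], [216.8, 147.4], [217.7, 154.8]]
5 [[213.1, 117.1], [214.6, 140.8], [215.2, 149.8]] [[213.1, 117.1], [216.9, 137.2], [218.3, 144.8]]
10 [[213.1, 117.1], [213.4, 142.4], [213.6, 152.1]] [[213.1, 117.1], [218.0, 135.2], [219.8, 142.0]]
```

The view puts shoulder ~(217,139) and stem ~(220.9,150), consistent with vertical to slightly past it (~5°). I clamp firmly, lift clear and re-measure in the open over the jack.

Emit:
carry_out(steps=[[[0, 0, 0], 0, 1], [[0, 0, 0], 0, 1], [[-0.3, -0.1, 0.5], 0, 1], [[0, 0, 1.5], 0, 1], [[0, 0, 2], 0, 1], [[0, 0, 2], 0, 1], [[0, 0, 2], 0, 1], [[0, 0, 1], 0, 1], [[0, 0, 0], 0, 1]], squeeze=30)

```text
time: 8.4
position: [0.4598, -0.1549, 0.4048]
tool_rot: [0.605, 0.796, 0.001, -0.006]
ft_force: [-0.3, -0.5, -1.6]
grip_width: 0.0256
```

Emit:
carry_out(steps=[[[0.4, 3, 0], 0, 1], [[0.6, 4, 0], 0, 1], [[0.6, 4, 0], 0, 1], [[0.6, 4, 0], 0, 1], [[0.6, 4, 0], 0, 1], [[0.6, 4, 0], 0, 1], [[0.6, 4, 0], 0, 1], [[0.6, 4, 0], 0, 1], [[0.4, 3, 0], 0, 1], [[0, 0, 0], 0, 1]])

```text
time: 9.4
position: [0.5054, 0.1963, 0.3943]
tool_rot: [0.608, 0.794, -0.003, -0.012]
ft_force: [1.0, -0.5, -2.0]
grip_width: 0.0249
```

Emit:
carry_out(steps=[[[0, 0, 0], 0, 1], [[0, 0, 0], 0, 1], [[0, 0, 0], 0, 1]])

```text
time: 9.7
position: [0.5041, 0.1951, 0.3917]
tool_rot: [0.608, 0.794, -0.006, -0.013]
ft_force: [0.2, 0.9, -2.5]
grip_width: 0.0252
```

```bash
cat > look2.py <<'E'
from h import *
from rig import robot
import sys
tag=sys.argv[1]
o=robot.get_obs();M=R.from_quat(o["tool_rot"]).as_matrix();G=o["position"]+.003*M[:,2]
print(o["position"].round(4),o["ft_force"].round(2),M[:,0].round(3),M[:,2].round(3))
ims=[]
for n in("scene","top"):
    c=snap(n,tag+n);p=proj(c,G-[0,0,.1])[0].astype(int);x,y=p-[32,35]
    y=max(y,0);x=max(x,0)
    ims.append(cv2.resize(c["pixels"][y:y+70,x:x+64,::-1],(384,420),interpolation=cv2.INTER_CUBIC))
    print(n,"crop origin",x,y,"x6; vertical probe:",[proj(c,G-[0,0,d])[0].round(1).tolist() for d in(0,.106,.15,.191)])
cv2.imwrite(f"pics/{tag}.png",cv2.convertScaleAbs(np.hstack(ims),alpha=1.5))
E
python3 look2.py a5
```

```text
[0.5041 0.1951 0.3917] [ 0.19  0.86 -2.48] [-0.261  0.965  0.014] [-0.028  0.007 -1.   ]
scene crop origin 261 145 x6; vertical probe: [[297.0, 158.7], [293.6, 181.5], [292.4, 189.9], [291.3, 197.3]]
top crop origin 163 149 x6; vertical probe: [[191.1, 177.1], [196.1, 184.8], [197.9, 187.6], [199.5, 190.1]]
```

View pics/a5.png

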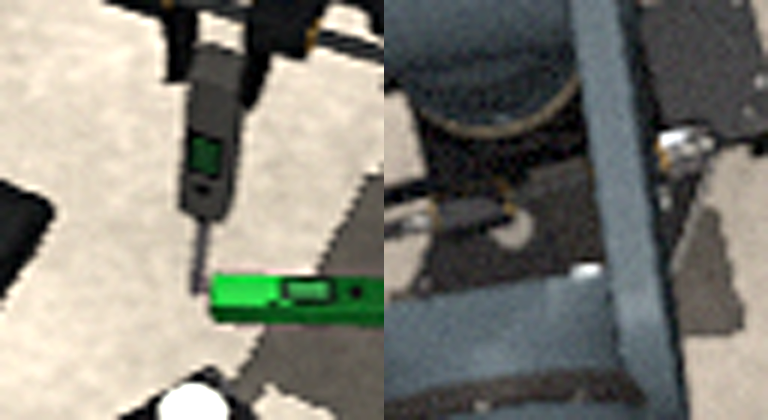

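Run:
```python
from h import *
from rig import robot
o=robot.get_obs();c=load("a5scene")
print(slope(c,o,[(294.8,181.3),(294.3,193.7)]))
M=R.from_quat(o["tool_rot"]).as_matrix();G=o["position"]+.003*M[:,2];n=M[:,0];u=np.cross(n,[0,0,1]);u*=np.sign(u[0])
g=cv2.cvtColor(c["pixels"],cv2.COLOR_RGB2GRAY)
for r in range(178,198): print(r,g[r,286:302])
for a in(-12,-9,-6,-3,0): 
  s,k=np.sin(np.radians(a)),np.cos(np.radians(a));print(a,[proj(c,G+d*(s*u-[0,0,k]))[0].round(1).tolist() for d in(.106,.15,.191)])
```

```text
[[-0.0093, -0.1163], [-0.025, -0.2032]]
178 [136 136 136 143 101  26  33  38  36  42  39  37  32  58 124 149]
179 [145 143 142 146  96  24  31  36  38  37  37  38  27  78 128 142]
180 [150 144 138 138 125  90  48  32  34  38  39  33  40 108 141 142]
181 [146 141 140 137 137 138 127  64   7  28  35  31  79 129 144 141]
182 [143 138 138 136 135 137 144 110  44  39  93 106 115 139 136 140]
183 [138 137 137 136 135 136 144 107  48  60 120 148 137 132 129 136]
184 [140 140 138 135 137 136 141 102  46  71 121 138 133 131 132 134]
185 [136 137 139 137 135 135 122  80  48  71 118 135 139 140 139 140]
186 [141 142 144 140 140 143 129  86  47  91 135 143 140 140 139 136]
187 [145 146 145 141 135 139 131  86  45  92 138 145 141 139 135 137]
188 [148 151 144 137 133 136 114  66  47 110 152 140 136 142 139 141]
189 [145 152 149 143 137 142 117  69  47 109 143 138 139 140 139 146]
190 [144 150 148 143 144 145 103  41  61 115 118  97 114 113 112 111]
191 [138 146 146 145 138 144 101  40  47  83 101  92  88  89  95  99]
192 [138 140 146 146 145 146 102  40  61  74  85  91  96  95  94  96]
193 [142 145 148 146 146 148 103  38  62  58  75 100  98 100 100  98]
194 [147 145 150 149 147 147 133 104 132 112  71 100 105 105 103 104]
195 [141 143 150 148 147 145 146 145 148 113  82  92  97  97  99  95]
196 [147 147 148 146 143 139 142 140 147  99  25  26  31  32  33  37]
197 [147 148 149 150 141 141 142 141 145 115  52  27  28  32  32  29]
-12 [[296.1, 175.5], [295.7, 181.7], [295.4, 187.0]]
-9 [[295.4, 177.0], [294.9, 183.8], [294.4, 189.7]]
-6 [[294.8, 178.5], [294.0, 185.9], [293.3, 192.3]]
-3 [[294.2, 180.0], [293.2, 187.9], [292.3, 194.8]]
0 [[293.6, 181.4], [292.3, 189.9], [291.2, 197.3]]
```

Measured lean is about −5° (tip towards the robot; limit 9°). I'll straighten it by pivoting on the tip when it touches the plate. Next I move over the disc.

Emit:
carry_out(steps=[[[1.5, 2.1, 0], 0, 1], [[1.6, 2.2, 0], 0, 1], [[1.0, 1.5, 0], 0, 1], [[0, 0, -2], 0, 1], [[0, 0, -2], 0, 1], [[0, 0, -1.5], 0, 1], [[0, 0, 0], 0, 1], [[0, 0, 0], 0, 1]])

```text
time: 10.6
position: [0.5494, 0.2483, 0.338]
tool_rot: [0.613, 0.79, -0.004, -0.011]
ft_force: [-0.1, -0.3, -2.2]
grip_width: 0.0253
```

Emit:
carry_out(steps=[[[0.2, 0.7, 0], 0, 1], [[0, 0.5, -1], 0, 1], [[0, 0, -1], 0, 1], [[0, 0, -0.5], 0, 1], [[0, 0, 0], 0, 1], [[0, 0, 0], 0, 1]])

```text
time: 11.2
position: [0.5529, 0.2613, 0.3137]
tool_rot: [0.613, 0.79, -0.002, -0.009]
ft_force: [-0.0, -0.7, -1.7]
grip_width: 0.0256
```

```bash
cat > look3.py <<'E'
from h import *
from rig import robot
import sys
tag=sys.argv[1]
o=robot.get_obs();M=R.from_quat(o["tool_rot"]).as_matrix();G=o["position"]+.003*M[:,2]
print(o["position"].round(4),o["ft_force"].round(2),M[:,0].round(3),M[:,2].round(3))
S=np.array([.534,.2565,.098]); ims=[]
for n in("scene","wrist"):
    c=snap(n,tag+n);s=proj(c,S)[0]
    print(n,"spot px",s.round(1),"vertical probe:",[proj(c,G-[0,0,d])[0].round(1).tolist() for d in(0,.106,.15,.191)])
    if n=="scene":
        x,y=(s-[30,50]).astype(int);f=7;im=c["pixels"][y:y+70,x:x+60];print("crop",x,y,"x7")
        ims.append(cv2.resize(im[:,:,::-1],None,fx=7,fy=7,interpolation=cv2.INTER_CUBIC))
    else: ims.append(cv2.resize(c["pixels"][:,:,::-1],(380,285)))
h=np.zeros((490,800,3),np.uint8);h[:,:420]=ims[0];h[:285,420:]=ims[1]
cv2.imwrite(f"pics/{tag}.png",cv2.convertScaleAbs(h,alpha=1.5))
E
python3 look3.py a6
```

```text
[0.5529 0.2613 0.3137] [-0.   -0.67 -1.68] [-0.248  0.969  0.013] [-0.017  0.009 -1.   ]
scene spot px [299.  229.6] vertical probe: [[304.3, 198.5], [300.4, 217.8], [298.9, 225.0], [297.7, 231.3]]
crop 269 179 x7
wrist spot px [254.2 150.8] vertical probe: [[256.4, 241.1], [254.9, 190.5], [254.6, 178.7], [254.3, 170.1]]
```

View pics/a6.png

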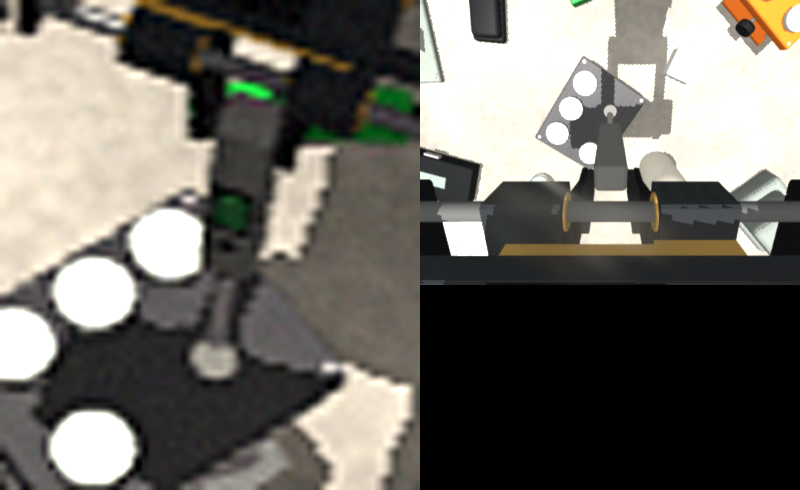

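Scene view: disc at ~(299.4,230.1), tip ~(300,228) just above it; wrist view shows the stem lining up on the disc, with dishes clear. I descend to touch.

Emit:
carry_out(steps=[[[0, 0, -0.4], 0, 1], [[0, 0, -0.4], 0, 1], [[0, 0, 0], 0, 1], [[0, 0, 0], 0, 1]])

```text
time: 11.7
position: [0.5534, 0.2611, 0.3059]
tool_rot: [0.613, 0.79, -0.001, -0.009]
ft_force: [0.2, -0.3, -1.6]
grip_width: 0.0253
```

Emit:
carry_out(steps=[[[0, 0, -0.2], 0, 1], [[0, 0, -0.2], 0, 1], [[0, 0, 0], 0, 1]])

```text
time: 12.0
position: [0.5535, 0.2611, 0.3018]
tool_rot: [0.613, 0.79, -0.001, -0.009]
ft_force: [-0.2, 1.0, -1.6]
grip_width: 0.0254
```

Emit:
carry_out(steps=[[[0, 0, -0.2], 0, 1], [[0, 0, -0.1], 0, 1], [[0, 0, 0], 0, 1]])

```text
time: 12.3
position: [0.5535, 0.2611, 0.2985]
tool_rot: [0.613, 0.79, -0.001, -0.009]
ft_force: [-0.5, 0.3, -1.5]
grip_width: 0.0254
```

Emit:
carry_out(steps=[[[0, 0, -0.2], 0, 1], [[0, 0, -0.1], 0, 1], [[0, 0, 0], 0, 1]])

```text
time: 12.6
position: [0.5535, 0.2611, 0.2952]
tool_rot: [0.613, 0.79, -0.001, -0.009]
ft_force: [0.3, 0.2, -1.3]
grip_width: 0.0255
```

Emit:
carry_out(steps=[[[0, 0, -0.2], 0, 1], [[0, 0, 0], 0, 1]])

```text
time: 12.8
position: [0.5538, 0.2612, 0.2934]
tool_rot: [0.613, 0.79, -0.0, -0.008]
ft_force: [-0.5, -0.7, -0.8]
grip_width: 0.0254
```

Emit:
carry_out(steps=[[[0, 0, -0.2], 0, 1], [[0, 0, 0], 0, 1]])

```text
time: 13.0
position: [0.5543, 0.2613, 0.2921]
tool_rot: [0.613, 0.79, 0.0, -0.008]
ft_force: [-0.3, -0.3, -0.0]
grip_width: 0.0255
```

Contact at TCP z ≈ 0.293 (force rise ~1.6 N). Now a slight press, light grip, then pivot the handle upright about the tip.

Emit:
carry_out(steps=[[[0, 0, -0.1], 0, 1], [[0, 0, 0], 0, 1], [[-0.3, -0.1, 0], 0, 1], [[-0.4, -0.1, 0], 0, 1], [[-0.4, -0.1, 0], 0, 1], [[-0.3, -0.1, 0], 0, 1], [[0, 0, 0], 0, 1], [[0, 0, 0], 0, 1]], squeeze=6)

```text
time: 13.8
position: [0.5397, 0.2572, 0.2925]
tool_rot: [0.613, 0.79, 0.002, -0.007]
ft_force: [-0.0, -0.2, 0.5]
grip_width: 0.0262
```

```bash
python3 look3.py a7
python3 - <<'E'
from h import *
c=load("a7wrist");im=c["pixels"][120:250,190:320,::-1]
w=cv2.resize(im,(390,390),interpolation=cv2.INTER_CUBIC)
s=cv2.imread("pics/a7.png");s=s[:,:400]
h=np.zeros((490,795,3),np.uint8);h[:,:400]=s;h[:390,405:]=cv2.convertScaleAbs(w,alpha=1.4);cv2.imwrite("pics/a7b.png",h)
E
```

```text
[0.5397 0.2572 0.2925] [-0.02 -0.25  0.5 ] [-0.248  0.969  0.013] [-0.008  0.011 -1.   ]
scene spot px [299.  229.6] vertical probe: [[304.8, 198.8], [300.9, 217.7], [299.5, 224.7], [298.2, 230.8]]
crop 269 179 x7
wrist spot px [254.9 164. ] vertical probe: [[256.3, 241.1], [254.9, 189.5], [254.5, 177.5], [254.3, 168.8]]
```

View pics/a7b.png

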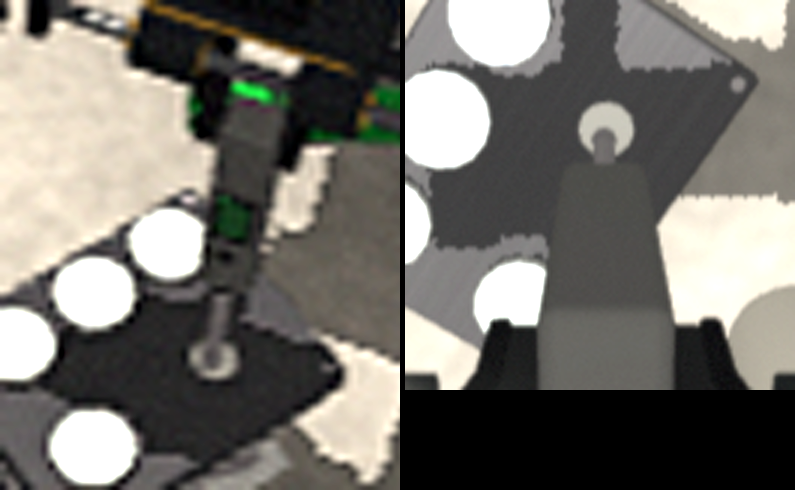

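Run:
```python
from h import *
for n,r0,r1,c0,c1 in(("a7scene",219,236,291,309),("a7wrist",150,178,246,268)):
    c=load(n);g=cv2.cvtColor(c["pixels"],cv2.COLOR_RGB2GRAY);print(n,c0)
    for r in range(r0,r1):print(r,g[r,c0:c1])
```

```text
a7scene 291
219 [38 53 51 41 22 36 61 48 40 47 39 40 42 34 46 63 56 59]
220 [61 60 60 63 64 66 66 47 20 12 21 33 40 49 61 61 65 57]
221 [20 47 68 66 64 65 48 17 46 74 62 35 14 46 65 64 63 65]
222 [24 23 23 21 22 18 22 22 45 69 51 25 21 46 67 60 62 62]
223 [27 24 23 24 23 23 22 23 48 68 51 22 23 49 67 61 63 64]
224 [23 27 26 26 26 27 23 29 57 68 47 22 52 69 68 64 65 63]
225 [27 23 27 26 28 23 24 34 58 59 38 24 22 17 46 67 64 65]
226 [26 26 26 29 26 22 25 35 59 58 38 21 27 24 26 22 18 47]
227 [30 26 25 26 26 23 36 52 63 50 27 24 23 27 25 25 24 24]
228 [25 25 28 27 24 52 73 68 59 72 79 49 21 25 25 27 29 25]
229 [ 21  25  27  23  16  87  94  55  51  75 108  81  18  26  29  26  28  27]
230 [ 28  25  26  26  18  85  93  56  53  74 106  85  32  26  25  26  31  29]
231 [ 29  22  26  24  26  48  72  70  62  96 117  83  32  25  28  24  25  29]
232 [ 25  23  27  25  24  20  55  96 113 117  93  42  23  27  26  27  26  24]
233 [25 31 27 26 27 25 22 19 32 28 18 18 21 26 26 26 28 27]
234 [27 25 27 26 28 27 25 24 26 21 24 25 24 28 28 32 27 27]
235 [24 28 26 25 28 28 25 25 25 26 25 28 24 27 28 27 28 
[... 1745 characters left out ...]
  56  84 118 122  81  79  80  78  77  76  86 130 139 125  95
  64  48  48  48]
170 [ 47  47  47  47  56  81  99  77  79  81  77  77  77  83 126 118  93  58
  47  49  47  49]
171 [ 46  47  49  48  49  55  73  75  79  81  78  78  75  78 100  80  56  48
  47  48  48  49]
172 [46 47 47 49 47 49 57 73 79 81 79 78 76 71 58 51 48 45 48 49 48 46]
173 [49 48 48 48 49 50 54 71 77 78 77 76 75 70 53 47 48 48 49 50 47 47]
174 [52 53 52 52 52 53 56 64 68 68 68 68 66 62 55 52 52 53 53 51 51 51]
175 [55 56 54 55 55 54 55 57 57 59 59 57 57 56 55 57 56 56 55 56 55 54]
176 [55 56 55 56 56 54 56 55 56 56 55 56 56 56 55 57 55 56 57 56 56 55]
177 [55 55 56 55 56 56 56 56 56 55 55 56 55 55 56 55 56 55 56 57 55 55]
```

The wrist view shows the head's face centre at ~(256,166.6) against disc centre (256.5,162.8). That is upright to within ~1°, but ~4 mm off along +u (the scene view says 1–2 mm). I clamp, lift, shift ~3.5 mm and press again.

Emit:
carry_out(steps=[[[0, 0, 0], 0, 1], [[0, 0, 0], 0, 1], [[0, 0, 0.5], 0, 1], [[0, 0, 0.3], 0, 1], [[0, 0, 0], 0, 1], [[-0.33, -0.05, 0], 0, 1], [[0, 0, 0], 0, 1], [[0, 0, 0], 0, 1]], squeeze=30)

```text
time: 14.7
position: [0.535, 0.2563, 0.299]
tool_rot: [0.613, 0.79, -0.0, -0.008]
ft_force: [0.3, -0.3, -2.5]
grip_width: 0.0261
```

Emit:
carry_out(steps=[[[0.1, 0, -0.3], 0, 1], [[0, 0, -0.3], 0, 1], [[0, 0, 0], 0, 1], [[0, 0, 0], 0, 1]])

```text
time: 15.1
position: [0.5365, 0.2564, 0.2929]
tool_rot: [0.613, 0.79, 0.0, -0.008]
ft_force: [-0.1, -0.4, 0.1]
grip_width: 0.0252
```

Emit:
carry_out(steps=[[[0, 0, -0.15], 0, 1], [[0, 0, 0], 0, 1], [[0, 0, 0], 0, 1]])

```text
time: 15.4
position: [0.537, 0.2566, 0.2923]
tool_rot: [0.613, 0.79, 0.001, -0.007]
ft_force: [-0.0, 0.1, 0.5]
grip_width: 0.0253
```

Emit:
carry_out(steps=[[[-0.05, 0, -0.2], 0, 1], [[0, 0, -0.1], 0, 1], [[0, 0, 0], 0, 1]])

```text
time: 15.7
position: [0.537, 0.2567, 0.2899]
tool_rot: [0.613, 0.79, 0.001, -0.007]
ft_force: [1.0, -0.1, 2.0]
grip_width: 0.0255
```

```bash
cat > off.py <<'E'
from h import *
from rig import robot
import sys
o=robot.get_obs();print(o["position"].round(4),o["ft_force"].round(2),o["grip_width"].round(4))
c=snap("wrist",sys.argv[1]);g=cv2.cvtColor(c["pixels"],cv2.COLOR_RGB2GRAY)
s=proj(c,[.534,.2565,.098])[0].round().astype(int);x0,y0=s-[13,14]
for r in range(y0,y0+30):print(r,g[r,x0:x0+28])
print("c0",x0)
E
python3 off.py b1
```

```text
Traceback (most recent call last):
  File "off.py", line 4, in <module>
    o=robot.get_obs();print(o["position"].round(4),o["ft_force"].round(2),o["grip_width"].round(4))
                                                                          ^^^^^^^^^^^^^^^^^^^^^
AttributeError: 'float' object has no attribute 'round'
```

```bash
sed -i 's/,o\["grip_width"\].round(4)//' off.py; python3 off.py b1
```

```text
[0.537  0.2567 0.2899] [ 1.02 -0.15  2.  ]
153 [48 49 47 46 47 47 48 49 48 48 47 48 48 49 48 47 48 48 48 48 49 48 48 50
 49 49 48 48]
154 [47 48 47 46 48 48 49 49 49 48 47 48 48 49 49 49 48 48 48 49 47 48 48 50
 49 49 47 47]
155 [47 48 48 48 46 49 49 48 47 48 47 48 48 49 51 51 51 49 48 49 48 49 48 51
 49 47 48 47]
156 [47 46 47 48 47 48 50 48 47 47 53 56 59 64 80 82 71 59 56 49 47 50 49 49
 49 48 47 47]
157 [ 47  47  47  48  49  49  48  48  46  56  82  97 111 115 122 122 117 106
  94  71  55  50  48  49  47  45  47  47]
158 [ 49  47  46  47  48  50  47  48  57  87 121 132 141 141 143 142 141 138
 130 115  84  57  50  46  46  46  48  49]
159 [ 46  48  46  48  49  48  47  56  86 123 140 144 145 143 143 144 144 144
 143 141 121  84  56  47  46  47  49  47]
160 [ 47  48  48  49  47  46  53  87 122 141 144 142 140 128 128 134 142 144
 144 143 139 121  82  54  48  48  49  49]
161 [ 48  48  48  47  47  48  68 122 141 145 142 127 114  98  96 106 116 133
 143 144 143 140 120  80  53  48  48  47]
162 [ 46  48  47  47  46  52  82 138 144 143 131  96  80  76  78  77  82 107
 140 145 143 144 137 
[... 1427 characters left out ...]
 56 56 56 55 56 57 57 55 56 57 56 56 56 56
 56 55 55 53]
176 [49 53 55 55 55 55 55 58 56 54 56 57 56 56 56 56 56 56 56 56 56 57 56 56
 55 57 56 54]
177 [50 54 55 55 56 56 56 55 57 55 56 57 55 56 56 56 57 56 55 56 56 57 57 57
 56 57 54 54]
178 [52 54 55 55 56 56 57 56 56 57 55 55 56 56 56 56 55 55 56 57 55 56 56 57
 55 58 56 53]
179 [53 55 55 55 55 56 56 57 56 56 57 56 57 55 55 56 55 55 55 56 56 56 57 57
 57 56 55 55]
180 [52 55 54 56 56 56 55 56 56 56 56 57 56 55 58 56 56 55 54 57 58 56 56 55
 56 56 56 54]
181 [53 55 56 55 57 56 56 56 56 55 56 56 57 56 57 56 56 55 55 57 56 56 55 56
 57 56 56 54]
182 [54 56 54 55 55 56 57 56 55 55 55 56 55 56 56 54 56 55 56 55 57 57 56 56
 57 56 55 56]
c0 242
```

Now the head (256,164.8) sits on disc centre (256.9,165.2), within ~1 mm. Depth is about 4.3 mm by both force and height. I hold.

Emit:
carry_out(steps=[[[0, 0, 0], 0, 1], [[0, 0, 0], 0, 1], [[0, 0, 0], 0, 1], [[0, 0, 0], 0, 1], [[0, 0, 0], 0, 1], [[0, 0, 0], 0, 1], [[0, 0, 0], 0, 1], [[0, 0, 0], 0, 1], [[0, 0, 0], 0, 1], [[0, 0, 0], 0, 1]])

```text
time: 16.75
position: [0.537, 0.2567, 0.2902]
tool_rot: [0.613, 0.79, 0.002, -0.007]
ft_force: [-0.5, -0.2, 1.5]
grip_width: 0.0253
```

Emit:
carry_out(steps=[[[0, 0, 0], 0, 1], [[0, 0, 0], 0, 1], [[0, 0, 0], 0, 1], [[0, 0, 0], 0, 1], [[0, 0, 0], 0, 1], [[0, 0, 0], 0, 1], [[0, 0, 0], 0, 1], [[0, 0, 0], 0, 1], [[0, 0, 0], 0, 1], [[0, 0, 0], 0, 1]])

```text
time: 17.75
position: [0.537, 0.2567, 0.2902]
tool_rot: [0.613, 0.79, 0.002, -0.007]
ft_force: [-0.5, 0.0, 0.9]
grip_width: 0.0255
```

Emit:
carry_out(steps=[[[0, 0, 0], 0, 1], [[0, 0, 0], 0, 1], [[0, 0, 0], 0, 1], [[0, 0, 0], 0, 1], [[0, 0, 0], 0, 1], [[0, 0, 0], 0, 1], [[0, 0, 0], 0, 1], [[0, 0, 0], 0, 1], [[0, 0, 0], 0, 1], [[0, 0, 0], 0, 1]])

```text
time: 18.75
position: [0.537, 0.2567, 0.2902]
tool_rot: [0.613, 0.79, 0.002, -0.007]
ft_force: [0.2, 0.3, 1.8]
grip_width: 0.0254
```

Emit:
carry_out(steps=[[[0, 0, 0], 0, 1], [[0, 0, 0], 0, 1], [[0, 0, 0], 0, 1], [[0, 0, 0], 0, 1], [[0, 0, 0], 0, 1]])

```text
time: 19.25
position: [0.537, 0.2567, 0.2902]
tool_rot: [0.613, 0.79, 0.002, -0.007]
ft_force: [-0.4, -1.3, 2.3]
grip_width: 0.0255
```

That was 3.5 s held at ~3.5 N (depth ≈ 3.7 mm). There is time to spare, so I press ~1 mm deeper, nearer half way, and hold again for margin.

Emit:
carry_out(steps=[[[0, 0, -0.13], 0, 1], [[0, 0, 0], 0, 1], [[0, 0, 0], 0, 1], [[0, 0, 0], 0, 1], [[0, 0, 0], 0, 1], [[0, 0, 0], 0, 1], [[0, 0, 0], 0, 1], [[0, 0, 0], 0, 1], [[0, 0, 0], 0, 1], [[0, 0, 0], 0, 1]])

```text
time: 20.25
position: [0.5372, 0.2567, 0.2893]
tool_rot: [0.613, 0.79, 0.002, -0.006]
ft_force: [0.2, -0.4, 2.6]
grip_width: 0.0256
```

Emit:
carry_out(steps=[[[0, 0, 0], 0, 1], [[0, 0, 0], 0, 1], [[0, 0, 0], 0, 1], [[0, 0, 0], 0, 1], [[0, 0, 0], 0, 1], [[0, 0, 0], 0, 1], [[0, 0, 0], 0, 1], [[0, 0, 0], 0, 1], [[0, 0, 0], 0, 1], [[0, 0, 0], 0, 1]])

```text
time: 21.25
position: [0.5372, 0.2567, 0.2893]
tool_rot: [0.613, 0.79, 0.002, -0.006]
ft_force: [-0.9, -0.2, 2.5]
grip_width: 0.0251
```

Emit:
carry_out(steps=[[[0, 0, 0], 0, 1], [[0, 0, 0], 0, 1], [[0, 0, 0], 0, 1], [[0, 0, 0], 0, 1], [[0, 0, 0], 0, 1], [[0, 0, 0], 0, 1], [[0, 0, 0], 0, 1], [[0, 0, 0], 0, 1], [[0, 0, 0], 0, 1], [[0, 0, 0], 0, 1]])

```text
time: 22.25
position: [0.5372, 0.2567, 0.2893]
tool_rot: [0.613, 0.79, 0.002, -0.006]
ft_force: [0.3, -0.9, 2.0]
grip_width: 0.0256
```

Second hold was 3 s at ~4.2 N (half way). Now I lift off and carry it back over the stand.

Emit:
carry_out(steps=[[[0, 0, 1], 0, 1], [[0, 0, 2], 0, 1], [[0, 0, 3], 0, 1], [[0, 0, 3], 0, 1], [[0, 0, 2.5], 0, 1], [[0, 0, 1], 0, 1], [[0, 0, 0], 0, 1]])

```text
time: 22.95
position: [0.5334, 0.2558, 0.4147]
tool_rot: [0.613, 0.79, -0.003, -0.01]
ft_force: [1.4, 0.7, -0.8]
grip_width: 0.0255
```

Emit:
carry_out(steps=[[[-0.3, -3, 0], 0.1, 1], [[-0.5, -4, 0], 0.1, 1], [[-0.5, -4, 0], 0.1, 1], [[-0.5, -4, 0], 0.1, 1], [[-0.5, -4, 0], 0.1, 1], [[-0.5, -4, 0], 0.1, 1], [[-0.5, -4, 0], 0.1, 1], [[-0.5, -4, 0], 0.1, 1], [[-0.4, -3, 0], 0.1, 1], [[-0.2, -1.5, 0], 0.1, 1]])

```text
time: 23.95
position: [0.4784, -0.1077, 0.3965]
tool_rot: [0.603, 0.797, -0.01, -0.024]
ft_force: [0.3, 0.5, -0.6]
grip_width: 0.0257
```

Emit:
carry_out(steps=[[[0, 0, 0], 0, 1], [[0, 0, 0], 0, 1], [[0, 0, 0], 0, 1]])

```text
time: 24.25
position: [0.4765, -0.108, 0.3925]
tool_rot: [0.604, 0.796, -0.01, -0.028]
ft_force: [0.8, 0.6, -1.7]
grip_width: 0.0258
```

Emit:
carry_out(steps=[[[0.4, -1, 0], 0, 1], [[0.4, -1, 0], 0, 1], [[0.4, -1, 0], 0, 1], [[0.4, -0.8, 0], 0, 1], [[0, 0, 0], 0, 1], [[0, 0, 0], 0, 1], [[0, 0, 0], 0, 1]])

```text
time: 24.95
position: [0.495, -0.1468, 0.3921]
tool_rot: [0.603, 0.797, -0.01, -0.028]
ft_force: [0.2, 0.9, -1.3]
grip_width: 0.0251
```

```bash
python3 look2.py d1
cat > uz.py <<'E'
from h import *
from rig import robot
o=robot.get_obs();M=R.from_quat(o["tool_rot"]).as_matrix();G=o["position"]+.003*M[:,2];r=G-[.5176,-.1398,0]
print("grasp u,v,z mm",(1e3*np.array([r[0]*.9636+r[1]*.267,-.267*r[0]+.9636*r[1],r[2]])).round(1),"tilt u,v deg",np.degrees([M[:,2]@[.9636,.267,0],M[:,2]@[-.267,.9636,0]]).round(1),"f",o["ft_force"].round(1),o["moment"].round(3))
E
python3 uz.py
python3 - <<'E'
from h import *
c=load("d1scene");from rig import robot
o=robot.get_obs();M=R.from_quat(o["tool_rot"]).as_matrix();G=o["position"]+.003*M[:,2];u=np.array([.9636,.267,0])
for a in(-8,-4,0,4):
  s,k=np.sin(np.radians(a)),np.cos(np.radians(a));print(a,[proj(c,G+d*(s*u-[0,0,k]))[0].round(1).tolist() for d in(.106,.15,.191)])
E
```

```text
[ 0.495  -0.1468  0.3921] [ 0.25  0.87 -1.27] [-0.272  0.962  0.033] [-0.056  0.018 -0.998]
scene crop origin 177 92 x6; vertical probe: [[206.1, 103.9], [209.4, 128.3], [210.7, 137.5], [211.8, 145.6]]
top crop origin 288 151 x6; vertical probe: [[325.1, 179.4], [319.7, 186.9], [317.8, 189.7], [316.0, 192.1]]
grasp u,v,z mm [-23.9  -0.4 389.1] tilt u,v deg [-2.8  1.9] f [-0.1  0.4 -1. ] [ 0.085  0.011 -0.012]
-8 [[211.5, 125.1], [213.4, 133.0], [215.2, 140.0]]
-4 [[210.5, 126.8], [212.1, 135.3], [213.6, 142.8]]
0 [[209.5, 128.3], [210.8, 137.5], [211.9, 145.6]]
4 [[208.5, 129.8], [209.4, 139.5], [210.2, 148.2]]
```

View pics/d1.png

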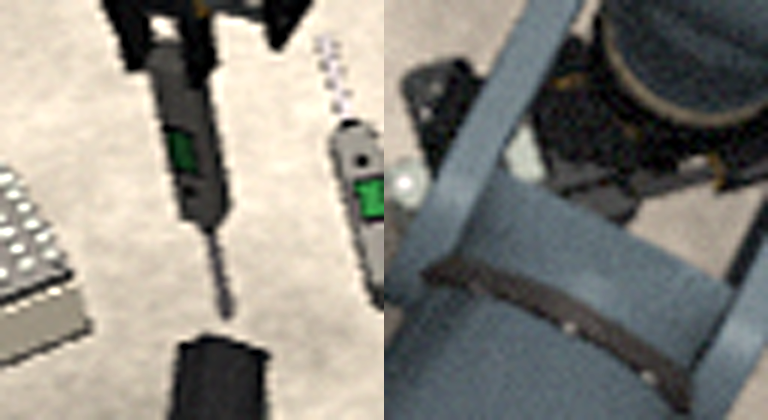

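The probe hangs almost upright (tip ~(214.8,144.5)), just above the cradle's open side, and the tool has picked up a 2–3° tilt. I shift ~1 cm to the open side and lower the stem in front of the high lip.

Emit:
carry_out(steps=[[[0.5, -0.1, 0], 0, 1], [[0.5, -0.1, 0], 0, 1], [[0, 0, 0], 0, 1], [[0, 0, -1], 0, 1], [[0, 0, -1.5], 0, 1], [[0, 0, -1.5], 0, 1], [[0, 0, -1], 0, 1], [[0, 0, 0], 0, 1], [[0, 0, 0], 0, 1]])

```text
time: 25.95
position: [0.5052, -0.1475, 0.3385]
tool_rot: [0.602, 0.798, -0.01, -0.028]
ft_force: [0.2, -0.3, -1.9]
grip_width: 0.0253
```

```bash
python3 uz.py
```

```text
grasp u,v,z mm [-14.2  -4.  335.5] tilt u,v deg [-2.9  1.9] f [ 0.2 -0.3 -1.9] [-0.025 -0.108  0.026]
```

Emit:
carry_out(steps=[[[0, 0, -0.5], 0, 1], [[-0.77, -0.21, 0], 0, 1], [[-0.77, -0.21, 0], 0, 1], [[-0.77, -0.21, 0], 0, 1], [[-0.77, -0.21, 0], 0, 1], [[-0.77, -0.21, 0], 0, 1], [[-0.77, -0.21, 0], 0, 1], [[-0.77, -0.21, -0.1], 0, 1], [[0, 0, 0], 0, 1]], squeeze=6)

```text
time: 26.85
position: [0.447, -0.1642, 0.3348]
tool_rot: [0.602, 0.798, -0.009, -0.026]
ft_force: [0.6, 0.3, -1.7]
grip_width: 0.0262
```

```bash
python3 uz.py
```

```text
grasp u,v,z mm [-74.6  -4.6 331.8] tilt u,v deg [-2.6  1.7] f [ 0.6  0.3 -1.7] [ 0.054 -0.071  0.034]
```

Emit:
carry_out(steps=[[[-0.77, -0.2, -0.5], 0, 1], [[-0.77, -0.2, -0.4], 0, 1], [[-0.77, -0.2, -0.4], 0, 1], [[-0.77, -0.2, -0.35], 0, 1], [[-0.77, -0.2, -0.4], 0, 1], [[0, 0, 0], 0, 1]])

```text
time: 27.45
position: [0.4051, -0.1749, 0.3122]
tool_rot: [0.602, 0.798, -0.009, -0.026]
ft_force: [0.9, 0.9, -1.3]
grip_width: 0.0258
```

```bash
python3 uz.py
```

```text
grasp u,v,z mm [-117.9   -3.7  309.2] tilt u,v deg [-2.6  1.7] f [ 0.9  0.9 -1.3] [ 0.078 -0.157  0.042]
```

Emit:
carry_out(steps=[[[-0.7, -0.2, -0.2], 0, 1], [[-0.6, -0.15, -0.3], 0, 1], [[0, 0, 0], 0, 1], [[0, 0, 0], 0, 1]])

```text
time: 27.85
position: [0.3913, -0.1789, 0.3069]
tool_rot: [0.602, 0.798, -0.009, -0.025]
ft_force: [0.6, -0.9, -1.7]
grip_width: 0.0259
```

Emit:
carry_out(steps=[[[0, 0, 0], 0, 1], [[0, 0, 0], 0, 1], [[0, 0, 0], 0, 1]], squeeze=30)

```text
time: 28.15
position: [0.3918, -0.1789, 0.3071]
tool_rot: [0.602, 0.798, -0.009, -0.025]
ft_force: [1.2, -0.3, -1.8]
grip_width: 0.0256
```

```bash
python3 uz.py
python3 - <<'E'
from h import *
from rig import robot
o=robot.get_obs();M=R.from_quat(o["tool_rot"]).as_matrix();G=o["position"]+.003*M[:,2];u=np.array([.9636,.267,0])
c=snap("scene","e1");p=proj(c,G)[0].astype(int)
g=green(c,(p[0]-12,p[1],p[0]+12,p[1]+40));print(p,g)
for a in(10,20,25,30,35):
  s,k=np.sin(np.radians(a)),np.cos(np.radians(a));ax=s*u-[0,0,k];zz=k*u+np.array([0,0,s])
  print(a,"disp",proj(c,G+.05*ax+.011*zz)[0].round(1),[proj(c,G+d*ax)[0].round(1).tolist() for d in(.106,.15,.191)])
gr=cv2.cvtColor(c["pixels"],cv2.COLOR_RGB2GRAY)
for r in range(128,160,2):print(r,gr[r,205:232])
E
```

```text
grasp u,v,z mm [-131.8   -4.   304.1] tilt u,v deg [-2.5  1.6] f [ 1.2 -0.3 -1.8] [ 0.047 -0.081  0.009]
[221 102] (array([218. , 117.5]), np.int32(32))
10 disp [220.6 116.4] [[221.8, 127.8], [221.8, 137.4], [221.8, 146.1]]
20 disp [219.5 117. ] [[219.6, 130.1], [218.7, 140.9], [217.9, 150.5]]
25 disp [219.  117.2] [[218.5, 131.1], [217.2, 142.3], [216.0, 152.3]]
30 disp [218.5 117.2] [[217.4, 131.8], [215.6, 143.4], [214.0, 153.8]]
35 disp [218.  117.1] [[216.4, 132.3], [214.1, 144.2], [212.1, 155.0]]
128 [148 151 150 151 152 152 151 152 131  84  72  79  63  45  47  36  19 115
 159 152 146 148 153 155 151 148 150]
130 [146 146 147 147 146 145 150 155 125  73  72  71  77  62  43  33  32 114
 154 148 149 142 149 156 154 152 151]
132 [141 141 141 141 139 143 145 151 118  66  69  74  80  75  55  23  84 140
 150 147 145 143 143 147 145 146 149]
134 [138 139 142 144 146 151 143 143 148 152  97   0  14  43  78  85 119 146
 146 145 142 140 142 143 145 143 144]
136 [140 138 138 137 133 130 134 135 139 144 121  63  14  65 129 146 143 142
 142 141 147 148 151 154 151 145 149]
138 [143 139 130 
[... 520 characters left out ...]
 127 124 131 133 125 122 120 124 124]
148 [138 140 140 128  89  42  18  27  42  99 105 110 138 134 132 125 125 125
 122 122 125 128 125 124 125 127 127]
150 [128  77  17  24  20  15  31  37  64 110  92  39  30  35  39  36  69 116
 133 124 128 129 126 122 118 121 128]
152 [109  52  21  27  21  21  31  37  85 117  80  40  37  37  24   5  76 128
 134 128 129 127 126 121 115 116 127]
154 [100  36  24  27  18  21  35  36  88 112  66  28  34  27  21   9  40  49
 102 143 139 141 144 139 136 134 137]
156 [ 92  22  27  27  19  22  35  31  67  74  32  26  37  31  17  22  45  60
  54 122 122  55  62  57  55  54  50]
158 [71 19 31 26 15 35 43 41 34 21 34 37 33 24 18 22 44 62 61 56 57 62 58 59
 60 62 64]
```

Slope is now about 30–32° from vertical, aligned with the cradle. I ease it off the floor, then slide it down the channel axis in stages.

Emit:
carry_out(steps=[[[0.6, 0.38, 0.4], 0, 1], [[0, 0, 0], 0, 1], [[0.5, 0.14, -0.9], 0, 1], [[0.5, 0.14, -0.9], 0, 1], [[0.5, 0.14, -0.9], 0, 1], [[0.5, 0.14, -0.9], 0, 1], [[0, 0, 0], 0, 1], [[0, 0, 0], 0, 1]])

```text
time: 29.0
position: [0.4195, -0.168, 0.2708]
tool_rot: [0.602, 0.798, -0.009, -0.027]
ft_force: [-0.2, -0.0, -1.6]
grip_width: 0.0253
```

```bash
cat >> uz.py <<'E'
U=1e3*(r[0]*.9636+r[1]*.267);Z=1e3*r[2]-100
print("cradle x,z of grasp",round(.5*U-.866*Z,1),round(.866*U+.5*Z,1))
E
python3 uz.py
```

```text
grasp u,v,z mm [-102.2   -0.9  267.8] tilt u,v deg [-2.7  1.8] f [-0.2 -0.  -1.6] [-0.006 -0.005  0.011]
cradle x,z of grasp -196.4 -4.6
```

Emit:
carry_out(steps=[[[0.4, 0.1, -0.7], 0, 1], [[0.85, 0.2, -0.4], 0, 1], [[0, 0, 0], 0, 1], [[0.48, 0.13, -0.87], 0, 1], [[0.48, 0.13, -0.87], 0, 1], [[0, 0, 0], 0, 1], [[0, 0, 0], 0, 1]])

```text
time: 29.7
position: [0.4368, -0.1686, 0.2568]
tool_rot: [0.6, 0.8, -0.022, -0.027]
ft_force: [0.0, 0.3, -1.6]
grip_width: 0.0255
```

```bash
python3 uz.py
```

```text
grasp u,v,z mm [-85.8  -6.2 253.8] tilt u,v deg [-3.8  0.9] f [ 0.   0.3 -1.6] [ 0.022 -0.015  0.012]
cradle x,z of grasp -176.0 2.6
```

```bash
python3 -c "
from rig import robot
o=robot.get_obs();print(o['q'].round(3),o['joint_velocities'].round(3),o['joint_torque'].round(2))"; python3 look2.py f1
```

```text
[-0.581  0.296  1.724 -0.043  1.177 -2.418] [ 0.005 -0.005 -0.005  0.     0.006  0.007] [ -0.09 -33.26 -17.21  -0.28   0.36   0.  ]
[ 0.4368 -0.1686  0.2568] [ 0.04  0.28 -1.56] [-0.279  0.96   0.016] [-0.069 -0.003 -0.998]
scene crop origin 187 106 x6; vertical probe: [[216.8, 121.9], [219.1, 142.6], [220.0, 150.4], [220.8, 157.4]]
top crop origin 290 178 x6; vertical probe: [[326.8, 209.1], [321.8, 213.9], [319.9, 215.6], [318.2, 217.2]]
```

Emit:
carry_out(steps=[[[0, 0, 0], 0, 1], [[0, 0, 0], 0, 1]])

```text
time: 30.0
position: [0.4361, -0.1683, 0.2553]
tool_rot: [0.599, 0.8, -0.022, -0.028]
ft_force: [-2.5, -0.6, 3.4]
grip_width: 0.0253
```

```bash
python3 uz.py;  python3 -c "
from rig import robot
o=robot.get_obs();print(o['q'].round(3),o['joint_velocities'].round(3),o['joint_torque'].round(2))"
```

```text
grasp u,v,z mm [-86.3  -5.7 252.3] tilt u,v deg [-4.  1.] f [-2.5 -0.6  3.4] [-0.071  0.345 -0.028]
cradle x,z of grasp -175.0 1.4
[-0.581  0.299  1.725 -0.044  1.177 -2.417] [ 0.     0.001 -0.    -0.007  0.002 -0.001] [ 5.300e-01 -3.048e+01 -1.634e+01  2.400e-01 -2.300e-01 -1.000e-02]
```

Axial contact of ~5 N and a sideways shift: something is catching. I back off slightly and look.

Emit:
carry_out(steps=[[[-0.3, 0, 0.5], 0, 1], [[-0.3, 0, 0.5], 0, 1], [[0, 0, 0], 0, 1], [[0, 0, 0], 0, 1]])

```text
time: 30.4
position: [0.4297, -0.1679, 0.2648]
tool_rot: [0.6, 0.799, -0.022, -0.029]
ft_force: [-0.1, -0.0, -1.4]
grip_width: 0.0257
```

```bash
python3 uz.py
python3 - <<'E'
from h import *
from rig import robot
o=robot.get_obs();M=R.from_quat(o["tool_rot"]).as_matrix();G=o["position"]+.003*M[:,2]
print(proj(load("f1scene"),[.5176,-.1398,.1]))
ims=[]
for t in("f1scene","g1"):
    c=snap("scene",t) if t=="g1" else load(t)
    ims.append(cv2.resize(c["pixels"][115:185,190:240,::-1],(395,553),interpolation=cv2.INTER_CUBIC))
cv2.imwrite("pics/g1.png",cv2.convertScaleAbs(np.hstack(ims),alpha=1.6))
u=np.array([.9636,.267,0])
for a in(25,30,35):
  s,k=np.sin(np.radians(a)),np.cos(np.radians(a));print(a,[proj(c,G+d*(s*u-[0,0,k]))[0].round(1).tolist() for d in(-.014,.106,.15,.191)])
E
```

```text
grasp u,v,z mm [-92.4  -3.5 261.8] tilt u,v deg [-4.   1.1] f [-0.1 -0.  -1.4] [-0.022 -0.018 -0.024]
cradle x,z of grasp -186.3 0.8
[[211.62118265 168.02736824]]
25 [[218.6, 115.3], [214.9, 146.8], [213.6, 157.6], [212.4, 167.3]]
30 [[218.7, 115.2], [213.8, 147.6], [212.0, 158.8], [210.5, 169.0]]
35 [[218.9, 115.2], [212.7, 148.2], [210.5, 159.7], [208.5, 170.3]]
```

View pics/g1.png

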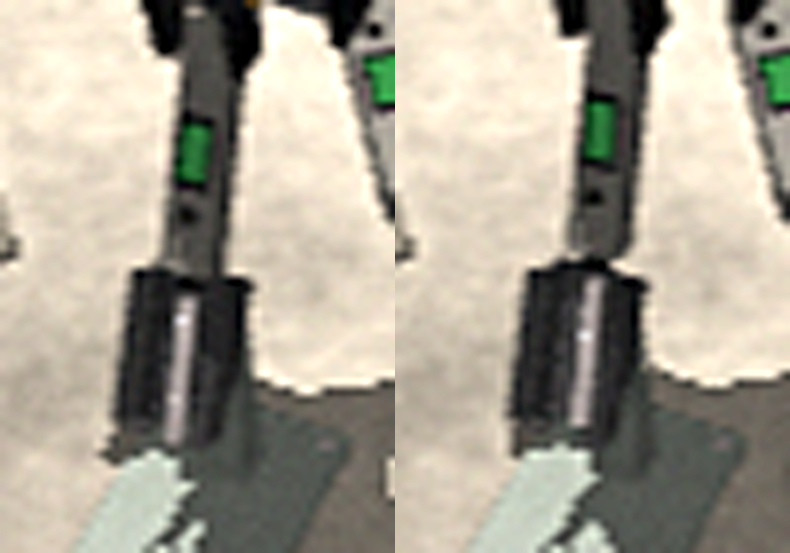

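The picture shows the stem ending at the channel's low end, ~5 mm to the +y side of the slot centre. The probe leans sideways ~2.5° because the tool tilted. A −5° spin about z cancels that lean, so I back off, spin, recentre and try again.

Emit:
carry_out(steps=[[[-0.48, -0.13, 0.87], 0, 1], [[-0.48, -0.13, 0.87], 0, 1], [[0, 0, 0], -2.5, 1], [[-0.08, 0.29, 0], -2.5, 1], [[0, 0, 0], 0, 1], [[0, 0, 0], 0, 1]])

```text
time: 31.05
position: [0.4178, -0.1683, 0.2859]
tool_rot: [0.635, 0.772, -0.02, -0.029]
ft_force: [1.2, -0.3, -1.8]
grip_width: 0.0258
```

```bash
python3 uz.py
cat > ch.py <<'E'
from h import *
from rig import robot
import sys
o=robot.get_obs();M=R.from_quat(o["tool_rot"]).as_matrix();G=o["position"]+.003*M[:,2];print("jaw yaw",np.degrees(np.arctan2(M[1,0],M[0,0])).round(1))
c=snap("scene",sys.argv[1]);u=np.array([.9636,.267,0]);O=np.array([.5176,-.1398,.1]);X=.5*u-[0,0,.866]
print("axis cols x=-90,-60,-30,0:",[proj(c,O+x*X)[0].round(1).tolist() for x in(-.09,-.06,-.03,0,.03)])
gr=cv2.cvtColor(c["pixels"],cv2.COLOR_RGB2GRAY)
for r in range(138,186,2):print(r,gr[r,202:226])
E
python3 ch.py h1
```

```text
grasp u,v,z mm [-104.    -0.8  282.9] tilt u,v deg [-3.8  1.4] f [ 1.2 -0.3 -1.8] [ 0.005 -0.017  0.004]
cradle x,z of grasp -210.4 1.4
jaw yaw 101.1
axis cols x=-90,-60,-30,0: [[215.1, 145.3], [213.9, 153.0], [212.8, 160.6], [211.6, 168.0], [210.5, 175.3]]
138 [140 143 143 146 138 131 128 132 137 127  92  71  58  40  44  46  39  24
  78 130 142 139 140 142]
140 [131 132 137 133 130 129 134 136 136 139 132  93  66  58  45  44  34  41
 112 147 140 136 134 130]
142 [129 129 133 131 131 139 144 140 142 140 139 127  68   0   0  71 136 148
 137 137 137 134 132 131]
144 [133 133 139 138 134 132 131 134 133 128 128 134 120  81  94 136 142 131
 126 126 128 127 126 125]
146 [131 128 129 132 134 136 135 134 129 134 140 129 121  92 113 143 129 123
 128 134 133 128 125 131]
148 [136 133 132 140 142 137 127  89  40  18  22  48  94  93 112 140 138 136
 129 122 123 122 122 127]
150 [128 127 135 128  74  15  28  22  12  31  37  72 104  76  25  39  23   2
  16  66 119 135 127 126]
152 [130 130 133 110  54  21  28  20  16  32  36  92 116  59  15  33  38  26
   5  75 126 132 128 131]
154 [127 126 131  
[... 929 characters left out ...]
 122 126 124 126 125 125 133 137  98  39  47  47  46  49
  41  37  37  49  53  55]
174 [132 128 125 126 134 128 125 126 124 127 127 130 112  66  40  46  46  47
  40  41  52  58  57  53]
176 [133 117 118 131 126 124 129 128 126 126 129 133  95  44  49  54  54  52
  52  53  52  55  57  52]
178 [118 119 129 128 127 126 127 126 128 131  94  42  51  52  56  53  53  53
  55  52  53  55  53  56]
180 [125 128 128 129 127 128 128 130 133  95  42  48  54  55  51  52  53  51
  55  54  53  53  54  51]
182 [129 130 128 128 127 129 133 136  94  38  46 105 139 139 142 104  49  53
  55  56  50  51 112 108]
184 [126 128 128 131 129 130  91  94 138  98  93 130 128 126 130  90  41  47
  52  47  47 100 136  97]
```

The stem now follows the cradle's axis (columns within ~0.3 px, tip at row 163 ≈ 20 mm short of the end wall). I slide on, checking force.

Emit:
carry_out(steps=[[[0.39, 0.11, -0.69], 0, 1], [[0.39, 0.11, -0.69], 0, 1], [[0, 0, 0], 0, 1], [[0, 0, 0], 0, 1]])

```text
time: 31.5
position: [0.4262, -0.166, 0.2706]
tool_rot: [0.634, 0.772, -0.02, -0.029]
ft_force: [-0.5, -0.5, -1.3]
grip_width: 0.0252
```

```bash
python3 uz.py
```

```text
grasp u,v,z mm [-95.3  -0.7 267.6] tilt u,v deg [-3.8  1.4] f [-0.5 -0.5 -1.3] [ 0.025 -0.045 -0.018]
cradle x,z of grasp -192.8 1.3
```

Emit:
carry_out(steps=[[[0.3, 0.08, -0.52], 0, 1], [[0.3, 0.08, -0.52], 0, 1], [[0, 0, 0], 0, 1], [[0, 0, 0], 0, 1]])

```text
time: 31.9
position: [0.4328, -0.1641, 0.2588]
tool_rot: [0.634, 0.772, -0.02, -0.03]
ft_force: [-0.4, -0.8, -1.3]
grip_width: 0.0254
```

```bash
python3 uz.py;python3 ch.py h2
```

```text
grasp u,v,z mm [-88.4  -0.7 255.8] tilt u,v deg [-3.9  1.5] f [-0.4 -0.8 -1.3] [0.057 0.011 0.02 ]
cradle x,z of grasp -179.2 1.3
jaw yaw 101.2
axis cols x=-90,-60,-30,0: [[215.1, 145.3], [213.9, 153.0], [212.8, 160.6], [211.6, 168.0], [210.5, 175.3]]
138 [140 143 144 146 140 133 131 133 138 129  80  42  42  26   6  32  41  26
  79 134 144 143 143 144]
140 [132 135 133 133 133 128 133 135 143 116  63  29  25  42  50  49  38  16
 110 151 142 138 134 128]
142 [130 130 130 130 131 139 142 142 151 115  48  36  16  32  49  45  31  38
 112 144 136 135 134 135]
144 [132 136 138 139 133 134 134 138 124  75  59  60  43  48  44  41  28  54
 107 133 130 127 126 125]
146 [132 129 130 132 133 138 136 135 121  93  78  60  42  46  48  38  18  74
 123 135 135 128 126 130]
148 [137 134 134 140 142 141 129  80  23  15  54  65  51  48  45  33  42 109
 134 128 127 122 124 129]
150 [127 125 133 130  75  17  25  21  17  20  19  15  10   0   8  21  17   5
  18  69 120 136 129 129]
152 [132 135 132 111  53  21  27  21  19  22  15  96 113  51  23  23  20  16
   9  75 127 135 128 130]
154 [125 130 131 100  33
[... 923 characters left out ...]
 134 131 128 126 129 127 137 142 102  40  42  51  51  50
  45  39  40  48  54  54]
174 [130 131 126 130 133 132 127 126 127 127 129 133  99  42  42  45  48  45
  42  40  48  56  56  54]
176 [138 121 122 129 126 125 125 128 128 127 129 136  94  45  51  55  55  53
  52  53  53  53  52  53]
178 [117 119 130 129 129 129 127 127 129 131  96  39  52  54  55  51  54  54
  56  52  55  55  54  53]
180 [125 129 131 127 126 125 126 130 137 100  40  46  55  56  51  53  56  55
  53  53  53  53  52  53]
182 [131 131 133 129 129 131 132 135  95  38  46 106 147 101  47  56  56  53
  55  53  54  55  58  55]
184 [127 132 129 128 131 133  89  94 138  94  94 139  99  43  50  49  43  48
  53  48  54  54  52  53]
```

The tip has passed into the slot (row ~170) with no axial load. I continue.

Emit:
carry_out(steps=[[[0.3, 0.08, -0.52], 0, 1], [[0.3, 0.08, -0.52], 0, 1], [[0, 0, 0], 0, 1], [[0, 0, 0], 0, 1]])

```text
time: 32.35
position: [0.4354, -0.1656, 0.2554]
tool_rot: [0.633, 0.773, -0.027, -0.03]
ft_force: [-0.8, -0.1, -2.2]
grip_width: 0.0256
```

```bash
python3 uz.py
```

```text
grasp u,v,z mm [-86.3  -2.8 252.4] tilt u,v deg [-4.5  1.1] f [-0.8 -0.1 -2.2] [ 0.018 -0.1   -0.018]
cradle x,z of grasp -175.2 1.5
```

It catches again at the mouth: with the tool tilted back ~2° more, the handle's nose likely rides into the floor's lip. I back off, lift ~6 mm square to the floor, and slide again.

Emit:
carry_out(steps=[[[-0.25, -0.07, 0.45], 0, 1], [[0, 0, 0], 0, 1], [[0.45, 0.36, 0.3], 0, 1], [[0, 0, 0], 0, 1], [[0.3, 0.08, -0.52], 0, 1], [[0.3, 0.08, -0.52], 0, 1], [[0, 0, 0], 0, 1], [[0, 0, 0], 0, 1]])

```text
time: 33.15
position: [0.4446, -0.16, 0.2501]
tool_rot: [0.633, 0.773, -0.026, -0.031]
ft_force: [1.3, -0.4, -1.9]
grip_width: 0.0252
```

```bash
python3 uz.py
```

```text
grasp u,v,z mm [-76.    0.  247.1] tilt u,v deg [-4.5  1.2] f [ 1.3 -0.4 -1.9] [-0.094 -0.07  -0.015]
cradle x,z of grasp -165.4 7.7
```

Past the catch (x −165, no load). Continue.

Emit:
carry_out(steps=[[[0.3, 0.08, -0.52], 0, 1], [[0.3, 0.08, -0.52], 0, 1], [[0.3, 0.08, -0.52], 0, 1], [[0, 0, 0], 0, 1], [[0, 0, 0], 0, 1]])

```text
time: 33.65
position: [0.4543, -0.1574, 0.2326]
tool_rot: [0.633, 0.773, -0.026, -0.031]
ft_force: [0.3, -0.8, -1.1]
grip_width: 0.0257
```

```bash
python3 uz.py
```

```text
grasp u,v,z mm [-65.9   0.  229.6] tilt u,v deg [-4.5  1.2] f [ 0.3 -0.8 -1.1] [-0.04  -0.05   0.034]
cradle x,z of grasp -145.2 7.7
```

Emit:
carry_out(steps=[[[0.3, 0.08, -0.52], 0, 1], [[0.3, 0.08, -0.52], 0, 1], [[0.25, 0.07, -0.43], 0, 1], [[0, 0, 0], 0, 1], [[0, 0, 0], 0, 1]])

```text
time: 34.15
position: [0.4635, -0.1548, 0.2166]
tool_rot: [0.633, 0.773, -0.026, -0.031]
ft_force: [-0.3, -0.6, -0.8]
grip_width: 0.0255
```

```bash
python3 uz.py; python3 ch.py i1 | head -3
```

```text
grasp u,v,z mm [-56.4   0.  213.6] tilt u,v deg [-4.5  1.2] f [-0.3 -0.6 -0.8] [-0.045 -0.039 -0.031]
cradle x,z of grasp -126.5 8.0
jaw yaw 101.3
axis cols x=-90,-60,-30,0: [[215.1, 145.3], [213.9, 153.0], [212.8, 160.6], [211.6, 168.0], [210.5, 175.3]]
138 [141 145 147 145 141 134 131 140 147 103  35  42  48  47  43  25   1  14
```

Emit:
carry_out(steps=[[[0.3, 0.08, -0.5], 0, 1], [[0.2, 0.05, -0.5], 0, 1], [[-0.3, -0.09, -0.2], 0, 1], [[0, 0, 0], 0, 1], [[0, 0, 0], 0, 1]])

```text
time: 34.7
position: [0.4667, -0.1546, 0.2042]
tool_rot: [0.633, 0.773, -0.025, -0.03]
ft_force: [-0.5, 0.3, -1.3]
grip_width: 0.0255
```

```bash
python3 uz.py
```

```text
grasp u,v,z mm [-53.2  -0.6 201.2] tilt u,v deg [-4.4  1.2] f [-0.5  0.3 -1.3] [ 0.069 -0.119  0.025]
cradle x,z of grasp -114.2 4.6
```

Nearly home (≈8 mm to go, gravity on the 60° slope does the rest). I open a little first so the fingers still guide it.

Emit:
carry_out(steps=[[[0, 0, 0], 0, 0.62], [[0, 0, 0], 0, 0.62], [[0, 0, 0], 0, 0.62], [[0, 0, 0], 0, 0.62], [[0, 0, 0], 0, 0.62]])

```text
time: 35.2
position: [0.4667, -0.155, 0.2052]
tool_rot: [0.633, 0.773, -0.026, -0.03]
ft_force: [0.4, 0.3, -0.1]
grip_width: 0.033
```

```bash
python3 uz.py
python3 - <<'E'
from h import *
t=snap("scene","j1");s=load("scene0")
for c in(s,t): print(green(c,(195,130,235,200)))
d=np.abs(t["pixels"].astype(int)-s["pixels"]).sum(2)
print((d[130:200,195:235]>60).astype(int).sum(1))
E
```

```text
grasp u,v,z mm [-53.4  -1.  202.2] tilt u,v deg [-4.4  1.1] f [ 0.4  0.3 -0.1] [ 0.019 -0.051  0.067]
cradle x,z of grasp -115.2 4.9
(array([211.92592593, 154.51851852]), np.int32(27))
(array([212.20689655, 154.51724138]), np.int32(29))
[35 30 31 29 29 27 24 23 22 18 10  7  6  5  3  5  3  4  7  3  0  1  0  0
  0  0  0  0  0  3  5  3  3  1  2  2  1  2  7 16 20 22 20 18 20 23 22 20
 16 11 10 10 10 13 11 14 13 16 20 18 17 19 14 14 15 12 11  9  6  0]
```

The display is back at (212.2,154.5), against (211.9,154.5) at the start, so it has slid home. I open fully and retreat.

Emit:
carry_out(steps=[[[0, 0, 0], 0, 0], [[0, 0, 0], 0, 0], [[0, 0, 0], 0, 0], [[0, 0, 0], 0, 0], [[0, 0, 0], 0, 0]])

```text
time: 35.75
position: [0.4666, -0.155, 0.2052]
tool_rot: [0.633, 0.773, -0.026, -0.03]
ft_force: [-0.2, -0.6, -0.1]
grip_width: 0.065
```

Emit:
carry_out(steps=[[[0, 0, 1], 0, 0], [[0, 0, 2], 0, 0], [[0, 0, 3], 0, 0], [[0, 0, 4], 0, 0], [[0, 0, 4], 0, 0], [[0, 0, 2], 0, 0], [[-1.5, -0.5, 0], 0, 0], [[0, 0, 0], 0, 0], [[0, 0, 0], 0, 0]])

```text
time: 36.65
position: [0.4474, -0.159, 0.3739]
tool_rot: [0.633, 0.773, -0.026, -0.03]
ft_force: [-0.2, -0.0, 0.2]
grip_width: 0.0869
```

Run:
```python
from h import *
from rig import robot
o=robot.get_obs();print(o["time"],o["position"],o["ft_force"],o["grip_width"])
s=load("scene0");t=snap("scene","k1")
for c in(s,t): print(green(c,(195,130,235,200)))
d=(np.abs(t["pixels"].astype(int)-s["pixels"]).sum(2)>90).astype(np.uint8)
d=cv2.morphologyEx(d,cv2.MORPH_OPEN,np.ones((2,2)))
n,l,st,ce=cv2.connectedComponentsWithStats(d)
print([(st[i].tolist()) for i in range(1,n) if st[i,4]>8])
```

```text
36.65 [ 0.44742515 -0.15898107  0.37389249] [-0.1646411  -0.01872236  0.23762651] 0.08685552201108841
(array([211.92592593, 154.51851852]), np.int32(27))
(array([212.30769231, 154.34615385]), np.int32(26))
[[176, 0, 90, 106, 4545], [335, 0, 48, 70, 1818], [365, 0, 25, 10, 150], [392, 0, 16, 15, 136], [470, 0, 35, 61, 1562], [337, 21, 136, 227, 6110], [308, 47, 13, 8, 61], [361, 46, 8, 9, 25], [508, 51, 4, 4, 12], [444, 55, 68, 143, 4074], [295, 60, 19, 37, 372], [326, 72, 9, 11, 70], [326, 98, 6, 3, 14], [297, 127, 20, 14, 114], [319, 131, 20, 10, 56], [224, 135, 139, 62, 3517], [213, 138, 7, 3, 15], [305, 141, 6, 4, 18], [208, 171, 3, 5, 14], [213, 173, 3, 5, 15]]
```

Run:
```python
from h import *
s=load("scene0");t=load("k1")
for r0,r1,c0,c1 in((134,146,208,224),(168,194,203,218)):
  for r in range(r0,r1):print(r,*[cv2.cvtColor(c["pixels"],cv2.COLOR_RGB2GRAY)[r,c0:c1] for c in(s,t)])
```

```text
134 [136 140 140 137 135 134 129 126 128 133 136 130 132 134 134 134] [145 148 149 145 145 143 135 134 139 140 142 142 138 142 143 141]
135 [135 138 132 129 127 134 132 126 127 130 131 133 134 136 136 136] [146 144 141 135 137 142 137 137 134 137 140 143 141 142 146 142]
136 [130 128 124 128 132 131 131 130 132 133 128 128 133 136 134 130] [139 136 132 135 141 141 140 141 141 144 140 135 142 141 143 140]
137 [124 127 127 130 107  82  83  84 104 128 136 133 134 131 129 130] [136 134 136 138 145 115  58  42  85 137 145 144 144 141 137 137]
138 [122 124 127 113 103  99  83  80  75  82  87  85 112 128 130 133] [127 131 136 122  73  28  28  28  21  38  46  79 124 138 137 140]
139 [122 129 133 104  65  76 103 118 109  86  66  64 108 131 130 133] [132 134 144 117  59  43  47  48  45  35  27  17  97 142 140 139]
140 [126 129 133 101  58  64  64  62  72  80  45  46 113 136 131 128] [133 135 142 104  41  41  46  48  46  51  38  31 110 148 138 137]
141 [131 129 130 102  63  69  68  66  67  55  26  74 123 133 130 123] [136 135 137 106  47  39  45  46  50  45  35  34 110 142 136 132]
142 [131 133
[... 3159 characters left out ...]
126 124 131 132 116  95  79  54  45  44  99 133 129 127 129]
189 [126 122 124 127 110  95  67  30  97 129 123 123 121 122 122] [131 132 132 135 126 102  65  47  46 103 138 129 130 128 127]
190 [125 123 124 126 129  93  36  41  96 124 120 118 119 120 123] [132 130 130 130 137  99  42  47  48  99 129 126 128 128 126]
191 [123 122 122 126  87  38  42  96 127 121 122 119 120 120 120] [130 130 130 129 133  99  48  48 102 136 127 125 129 127 127]
192 [125 125 125 121 126 131 129 128 123 121 120 117 119 118 119] [131 131 130 126 129 135 139 137 134 129 127 126 126 128 126]
193 [127 123 122 122 120 125 125 123 124 122 120 119 120 122 121] [135 132 131 129 129 132 131 132 132 130 128 130 127 126 128]
```

The rear end (row 137) and tip match the starting picture; the remaining differences are the gripper's shadow. I hand in.

```bash
python3 -c "
from rig import robot
print(robot.hand_in())"
```

```text
the job is handed in; nothing more can be done
None
```

I took the probe's reading on the bright disc, laid it back in its stand, and handed the job in at about 37 s of the 61 s allowed. No verdict was reported.

- **Pick-up:** I took the small grey probe from the stand, leaving the green one and the larger grey one alone. I turned it upright by easing its stem against the cradle lip, then by pivoting it on its tip.
- **Reading:** The wrist view put the tip within about 1 mm of the disc centre, and the probe was within about 1° of upright before the final shift. I held it at roughly 3.5 N (3.7 mm in) for 3.5 s, then at roughly 4.2 N (about 5 mm in) for another 3 s. The scene view placed the tip 1–2 mm off before the final shift, where the wrist view said 4–5 mm; I trusted the wrist view for the correction.
- **Return:** The first two attempts to slide it in caught. The first appeared to hit the slot edge and the second the cradle mouth. I backed off, corrected the spin and height, and it slid in. The first catch pushed back with about 5–6 N. If that load was on the sprung head, it would have gone in about 7–8 mm, short of the stop.
- **Last checks:** The display was at (212.3, 154.3), against (211.9, 154.5) at the start, and the rear end and tip were on the same pixel rows. The gripper was open and clear with almost no force on it. I saw no sign in the scene picture that the other things on the bench had moved, but I did not measure each one.

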